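# Stack the cutter on a bench shaper spindle and close its guard

## Robot

A 6-joint arm with a two-finger parallel gripper is mounted at the origin on the work surface. World frame = base frame: x ahead of the robot, y to its left, z up, the work surface at z = 0. Lengths are in mm, angles in rad, forces in N, time in s.
With the tool pointing down it reaches from about 350 to 775 mm from the base axis. Payload 7.3 kg.
Tool frame: the origin (TCP) lies at the very end of the fingers, on their centre line; the grasp point (between the pads) lies 19 mm behind it; x points along the fingers, z is the direction in which the jaws open and shut, and the axes are right-handed (so a half turn about x gives the same grasp; the last joint's range is limited). The gripper opens to 92 mm and grips with 3 to 60 N. Pads are 19 mm wide; open, the fingers measure 130 mm over their backs; the gripper's body (75 mm by 190 mm) begins 47 mm behind the grasp point.
Start: joints at [1.029, 0.342, 1.524, -0, 1.275, -0.146], TCP at [202.399, 484.437, 226.741] pointing down, gripper open.
Joint ranges: [-2.53, 2.53], [-0.77, 2.02], [0.04, 2.7], [-1, 4.14], [0.28, 2.66], [-3.11, 3.11]. Speed limits (rad/s): [2.57, 2.57, 3.14, 3.14, 3.14, 3.14].

## Interface

Orientations are given as [roll, pitch, yaw] about the fixed x, y, z axes, in that order (R = Rz(yaw) Ry(pitch) Rx(roll)).
In Python, from plant import * gives the robot as it stands.
- The arm moves only by the shell command python3 -m creep 'ROWS'. ROWS is JSON, a list of rows, each an object of numbers: "tx", "ty", "tz": the shift along the tool's x, y, z in cm; "wx", "wy", "wz": the turn, a rotation vector about the tool's x, y, z in rad; "gripper": the closure, from -1 (fully open) to 1 (shut). A call has 1 to 8 rows; each row is the pose to reach, as a shift and turn from the pose commanded when the call began, along the tool's axes at that moment; what a row does not reach only later rows make up. A row lasts 1/12 s, in which the tool goes at most 41.7 mm and 7.16 degrees, less where a joint would pass 70% of its speed; a pose out of reach is approached as far as the arm can. A call with a gripper value outside its range is refused whole. The fingers move at their own pace and stop on an object; the grip force is fixed at half the most. Time passes only in rows, so rows that repeat a pose let the fingers close. It gives the time, the measured TCP pose, the force and the opening at its end, in the units of the state.
- get_obs(): the state, without advancing time (a new reading comes with each control period).
- capture(name): name is "scene" or "top" or "wrist"; returns a dict with "frame" (420x560x3 uint8, red, green, blue), "z_map" (420x560 float32, mm along the optical axis (not along the pixel's ray), 0 where there is no reading), "vertical_fov" (degrees; the focal length in pixels is half the picture's height over the tangent of half this angle, whatever the lens; pixels are square), "cx", "cy" (the principal point, pixels), "xyz" and "rotation" of the camera in the world. Camera axes: x right, y down, z forward; pixel columns grow to the right and rows downward; lengths in mm; the calibration is good to about 2 mm. A picture is of the moment at which its call begins.
- close_job(): hands the job in, once; it reports no verdict.
The state is a dict: "time": time; "joint_positions": joint angles; "dq": joint speeds; "tau": joint torques, N m; "tool_pos": TCP position; "tcp_rot": TCP orientation; "contact_force": force on the tool from outside, world axes, zero at the start; "moment": the same for the moment, N m; "grip_width": finger opening in mm.
Only numpy, scipy, OpenCV 4.12 (cv2) and the standard library are available. Lean on these libraries where they do the work, as an engineer would, in place of code of your own. Each camera call takes 0.05 s, during which the arm holds its last target.

## Task

Set up the shaper for its next cut: put the tall spacer collar on the upright spindle, then the oblong cutter block, turned so that its long side runs parallel to the guard's side walls, then the cap, each fully down on the one below. Then lower the hinged clear guard over them under control, without letting it slam, until it is fully closed, and let go. Leave the short collar, the tin and the wooden push block where they are.

Things in the scene. Friction and masses are not known exactly. Their poses are not given: they have to be found in the camera images.
- shaper: Grey plate fixed on the bench: 180 mm in x, y from -95 to 110 mm, 12 mm thick. Fixed steel spindle, 24 mm diameter, at the origin (spindle axis, bench level), tip 128 mm above the bench; its last 8 mm taper to 12 mm. z up; +y runs from the spindle to the guard's hinge, which is parallel to x. Hinge brackets 48 mm high over the bench at x +-64, y 85 mm. Yaw within 0.2 rad.
- spindle_foot (a point): Point on the spindle axis at the plate's top surface (12 mm above the bench), axes as the plate's. The tall collar's underside rests here.
- guard (a joint): Angle of the clear hood, rad: 0 = fully closed over the spindle (at its stop), 1.65 = fully open, leaning back clear of it; starts at 1.35 to 1.6. Stiff hinge (0.65 N m friction, hood 0.5 kg): it stays at any angle; 2 to 5 N at the handle move it. Closed, its roof is 165 mm above the plate and its side walls, parallel to the plate's y, are 96 mm apart, so a block laid across stops it.
- guard_handle (a point): Centre of the guard's black handle bar, 14 mm diameter, 100 mm long, parallel to the hinge. In the guard's axes (the plate's when closed) 205 mm towards -y and 148 mm along +z from the hinge; a 37 mm gap between bar and roof edge, bridged only at the bar's ends. Closed: 180 mm over the bench, 120 mm in front (-y) of the spindle. Open: the hood's top, 230 to 270 mm over the bench.
- guard_hinge (a point): Middle of the hinge line, 85 mm from the spindle axis along the plate's +y, 32 mm above the bench. Its axes turn with the guard: opening by angle a lifts the handle and carries it towards the plate's +y, turning about the plate's -x. Closed, the side walls reach from about 80 mm above the plate up to the roof; front, back and underside are open.
- tall_collar: Plain steel spacer collar (tube): 60 mm outside diameter, 28 mm bore, 75 mm high, about 0.45 kg, standing upright. Origin: centre of its underside, z up along the bore. Goes on the spindle first.
- cutter_block: Oblong flat aluminium cutter block, 110 mm long (118 mm over the dark knives at its two ends) along x, 56 mm wide along y, 25 mm high, 28 mm through bore in its middle, about 0.4 kg, lying flat. Origin: centre of its underside. Goes on second, on top of the tall collar, its x along the plate's y (either way round; within about 15 degrees).
- cap: Steel clamping cap: round hub 60 mm diameter and 26 mm high with a 28 mm blind bore 20 mm deep in its underside; on top an upright grip bar 80 mm long (along x), 16 mm thick (along y) and 30 mm high, so 56 mm high overall, about 0.3 kg. Stands bore down. Origin: centre of its underside. Goes on last, on top of the block, at any yaw.
- short_collar: Bystander: plain steel collar like the tall one but only 45 mm high (60 mm diameter, 28 mm bore). Not used. Origin: centre of its underside.
- wax_tin: Bystander: closed round metal tin, 64 mm diameter, 55 mm high. Origin: centre of its underside.
- push_block: Bystander: wooden push block, base 130 mm (x) by 70 mm (y) by 20 mm with a handle rib 90 mm by 24 mm along x, 55 mm high overall. Origin: centre of its underside.
Things that resemble listed ones, but are neither listed nor needed, are in the scene too. Of the things that look like the cutter_block, the smaller one is meant. Leave any red look-alike of the tall_collar alone.

How it is judged (in metres and radians):
On the way, in this order (a step that is already met when the one before it is completed fails the run):
1. the tall collar is on the spindle, down on the plate (horizontal distance between tall_collar and spindle_foot below 0.006 m and z of tall_collar in the frame of spindle_foot between -0.004 and 0.004 m and angle between tall_collar's own z axis and vertical below 0.08 rad), for 0.2 s.
2. the cutter block is on the spindle, down on the collar, parallel to the guard's sides (all of step 1 and horizontal distance between cutter_block and spindle_foot below 0.006 m and z of cutter_block in the frame of spindle_foot between 0.071 and 0.079 m and angle between cutter_block's own z axis and vertical below 0.08 rad and angle between the x axis of cutter_block and the y axis of shaper, either way round below 0.32 rad), for 0.2 s.
3. the cap is on the spindle, down on the block (all of step 2 and horizontal distance between cap and spindle_foot below 0.008 m and z of cap in the frame of spindle_foot between 0.096 and 0.104 m and angle between cap's own z axis and vertical below 0.08 rad), for 0.2 s.
4. the guard is fully closed over the stack (all of step 3 and value of joint guard below 0.06 rad), for 0.2 s.
At the end, for the whole second after the job is handed in: Collar, block, cap stacked in order, level to 0.08 rad, heights within 4 mm, within 6 mm (cap 8) of the spindle axis, block within 0.32 rad of parallel to the guard walls; guard under 0.06 rad; parts at rest; short collar, tin, push block moved under 30 mm (all of step 4 and linear speed of each of tall_collar, cutter_block, cap below 0.02 m/s and distance of each of short_collar, wax_tin, push_block from where it was at the start of the episode below 0.03 m); the robot touches nothing.
It fails at once if the guard was slammed (closing faster than 3 rad/s) (velocity of joint guard below -3 rad/s).
It fails at once if the short collar was displaced by more than 30 mm or tipped over (distance of short_collar from where it was at the start of the episode above 0.03 m or angle between short_collar's own z axis and vertical above 0.6 rad).
It fails at once if the wax tin was displaced by more than 30 mm or tipped over (distance of wax_tin from where it was at the start of the episode above 0.03 m or angle between wax_tin's own z axis and vertical above 0.6 rad).
It fails at once if the push block was displaced by more than 30 mm or tipped over (distance of push_block from where it was at the start of the episode above 0.03 m or angle between push_block's own z axis and vertical above 0.6 rad).
It also fails if it takes over 72 s, if anything falls off the work surface, if the arm or the gripper's body presses on something with over 40 N, if the wrist force passes 120 N, or if a joint passes its speed limit or range.

## Working session

There is one attempt and no reset: what is moved stays moved. The work goes in short steps, Python scripts to look and compute and a shell command to move; the robot and the scene stay as the last step left them, time stands still between calls to the robot, and variables do not carry over. Pictures are saved under pics/ and viewed, and the job is handed in when it is done.

```bash
ls; mkdir -p pics
cat > h.py <<'E'
from plant import *
import numpy as np, cv2
def cap(n,fn):
    c=capture(n); np.savez('pics/'+fn+'.npz',**{k:np.array(v) for k,v in c.items()})
    cv2.imwrite('pics/'+fn+'.png',c['frame'][:,:,::-1]); return c
def load(fn):
    return dict(np.load('pics/'+fn+'.npz'))
def cloud(c):
    z=c['z_map'].astype(float); H,W=z.shape
    f=H/2/np.tan(np.radians(float(c['vertical_fov']))/2)
    v,u=np.mgrid[0:H,0:W]
    p=np.stack([(u-c['cx'])/f*z,(v-c['cy'])/f*z,z],-1)
    R=np.array(c['rotation'])
    if R.shape!=(3,3):
        from scipy.spatial.transform import Rotation as Ro
        R=Ro.from_euler('xyz',R).as_matrix()
    P=p@R.T+np.array(c['xyz']); P[z==0]=np.nan
    return P
E
python3 - <<'E'
from h import *
for n in ('scene','top','wrist'):
    c=cap(n,n+'0'); print(n,c['vertical_fov'],c['cx'],c['cy'],c['xyz'],c['rotation'])
print(get_obs())
E
```

```text
pics
scene 45.859192434553314 277.8236250021199 206.0713598516933 [1246.6850367  -202.97769994  972.24076709] [-2.42283653  0.01941267  1.41966782]
top 43.207674568515856 276.8589946101362 207.88849541903437 [ 460.11770364 -106.69436717 1368.98813693] [-3.10157516  0.00411003 -1.56295313]
wrist 65.0469655145204 276.3967069461953 215.03069063147703 [128.99896939 513.15735528 383.02635839] [2.84376511e+00 8.23808835e-04 1.17580597e+00]
{'time': 0.15, 'joint_positions': array([ 1.02899156e+00,  3.42564781e-01,  1.52475610e+00, -1.33469784e-05,
        1.27541334e+00, -1.46001975e-01]), 'dq': array([-0.00039024, -0.00326058, -0.00225089,  0.0004957 , -0.00088762,
       -0.00041658]), 'tau': array([ 9.72994021e-04, -4.31469798e+01, -2.44351655e+01,  7.16225174e-02,
        5.36673877e-02, -9.53102676e-05]), 'tool_pos': array([202.24575082, 484.16541461, 226.21800888]), 'tcp_rot': array([ 3.00677179,  1.56965469, -2.10141609]), 'contact_force': array([-0.26765138,  0.44810525,  0.41473991]), 'moment': array([-0.00848238,  0.00672245,  0.0101421 ]), 'grip_width': 91.64654024364589}
```

View pics/scene0.png

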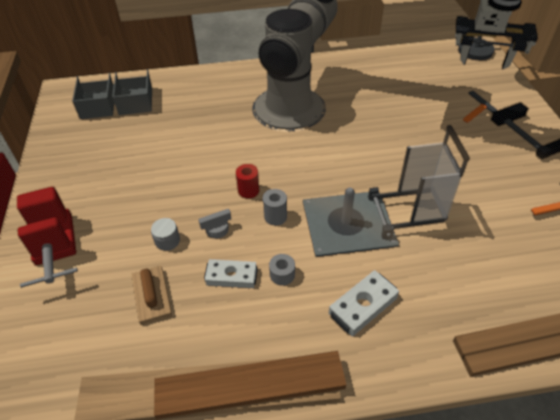

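View pics/top0.png

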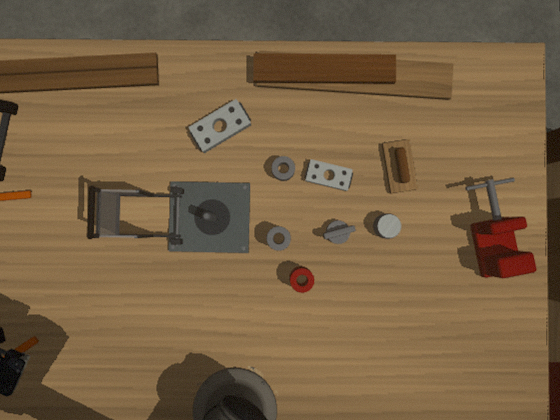

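View pics/wrist0.png

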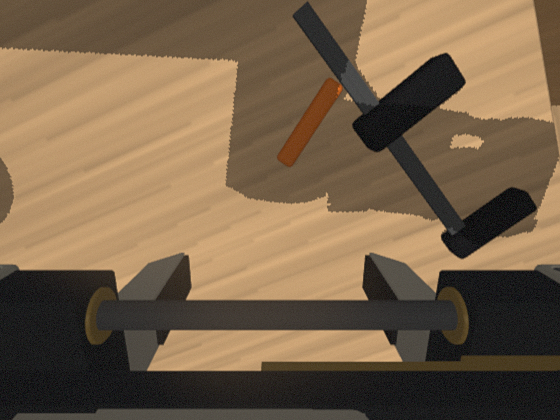

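The top view shows the plate at about (209,217), with the guard leaning left (+y) and its handle near (93,212). The candidate tall collar is at (278,238), the short one at (283,168), the small block at (328,174), the cap at (338,232), the tin at (389,226), the push block at (399,166) and the red look-alike at (302,279). The scene view confirms that the collar at (275,207) is the taller of the two. Next I'll measure them.

Run:
```python
from h import *
c=load('top0');P=cloud(c);fr=c['frame']
print('bench z', np.nanmedian(P[300:330,400:500,2]))
def seg(n,u0,v0,u1,v1,zmin):
    Q=P[v0:v1,u0:u1]; m=(Q[...,2]>zmin)
    h=Q[m]; top=np.nanpercentile(h[:,2],95)
    t=Q[(Q[...,2]>top-6)&(Q[...,2]<top+6)]
    (cx,cy),(w,l),a=cv2.minAreaRect(t[:,:2].astype(np.float32))
    print(n,'top',round(top,1),'rect c',round(cx,1),round(cy,1),'size',round(w,1),round(l,1),'ang',round(a,1),'n',len(t))
seg('tall?',258,218,300,258,10)
seg('short?',265,150,300,188,10)
seg('block',298,150,358,198,10)
seg('cap',318,215,360,250,10)
seg('bigblock',180,90,258,160,10)
seg('tin',370,208,405,245,10)
seg('push',375,130,420,200,10)
seg('red',285,260,320,300,10)
seg('plate',160,175,260,260,5)
Q=P[175:260,160:260]; m=(Q[...,2]>6)&(Q[...,2]<18)
t=Q[m];(a)=cv2.minAreaRect(t[:,:2].astype(np.float32));print('plate',a,np.median(t[:,2]))
# spindle: points high near
Q=P[200:235,190:225];t=Q[Q[...,2]>100];print('spindle',len(t),t[:,:2].mean(0),t[:,2].max(), np.ptp(t[:,0]),np.ptp(t[:,1]))
Q=P[150:260,75:165];t=Q[Q[...,2]>60];
for z in range(60,300,15):
    s=t[(t[:,2]>z)&(t[:,2]<=z+15)]
    if len(s):print(z,len(s),s.min(0).round(),s.max(0).round())
```

```text
bench z -0.36683746242795223
tall? top 80.3 rect c 439.7 -103.1 size 55.9 56.1 ang 0.4 n 220
short? top 50.0 rect c 615.6 -114.2 size 55.6 57.6 ang 0.2 n 240
block top 29.8 rect c 601.2 -229.6 size 112.4 56.4 ang 76.8 n 600
cap top 59.0 rect c 455.5 -254.8 size 16.0 79.2 ang 15.9 n 166
bigblock top 37.4 rect c 724.7 48.1 size 73.1 151.2 ang 31.2 n 1017
tin top 59.0 rect c 472.8 -376.8 size 55.8 56.6 ang 63.6 n 337
push top 55.8 rect c 624.8 -412.2 size 88.2 23.5 ang 10.0 n 288
red top 79.2 rect c 338.6 -162.2 size 55.9 56.0 ang 0.0 n 291
plate top 40.2 rect c 486.3 148.0 size 144.7 126.4 ang 50.9 n 222
plate ((490.2240295410156, 72.7119369506836), (215.9855194091797, 255.06979370117188), 0.4235900938510895) 12.520904429659595
spindle 87 [490.91954404  64.56660941] 132.80246843507962 21.396839277140714 22.91768075117224
60 78 [441. 208.  60.] [547. 298.  75.]
75 98 [441. 207.  75.] [545. 298.  90.]
90 103 [441. 208.  90.] [547. 297. 105.]
105 95 [441. 207. 105.] [546. 297. 120.]
120 118 [441. 207. 120.] [547. 297. 135.]
135 111 [439. 206. 135.] [546. 297. 150.]
150 110 [440. 206. 150.] [545. 296. 165.]
165 123 [440. 206. 165.] [547. 296. 180.]
180 260 [440. 205. 180.] [548. 302. 195.]
195 187 [440. 207. 195.] [548. 300. 208.]
210 25 [440. 290. 210.] [549. 295. 225.]
225 29 [440. 289. 225.] [551. 297. 240.]
240 341 [438. 287. 240.] [551. 303. 252.]
```

```bash
python3 - <<'E'
from h import *
c=load('top0');cv2.imwrite('pics/topz.png',cv2.resize(c['frame'][120:300,80:420,::-1],None,fx=2.3,fy=2.3,interpolation=cv2.INTER_CUBIC))
c=load('scene0');cv2.imwrite('pics/scz.png',cv2.resize(c['frame'][120:320,180:480,::-1],None,fx=2.6,fy=2.6,interpolation=cv2.INTER_CUBIC))
E
python3 - <<'E'
from h import *
for n in('top0','scene0'):
    c=load(n);P=cloud(c).reshape(-1,3)
    near=(abs(P[:,0]-491)<30)&(abs(P[:,1]-64)<30)
    for lo,hi in((30,60),(60,90),(90,118),(118,126),(126,140)):
        t=P[near&(P[:,2]>lo)&(P[:,2]<=hi)]
        if len(t):print(n,'spin',lo,len(t),t.min(0).round(1),t.max(0).round(1),np.median(t,0).round(1))
    # plate
    m=(P[:,2]>7)&(P[:,2]<17)&(abs(P[:,0]-490)<120)&(P[:,1]>-50)&(P[:,1]<200)
    t=P[m];
    # edges: max/min x by y bins; min y by x bins
    for nm,a,b,rng,f in(('x-lo',1,0,(-20,150),np.min),('x-hi',1,0,(-20,150),np.max),('y-lo',0,1,(410,570),np.min)):
        X=[];Y=[]
        for q in np.arange(*rng,5):
            s=t[(t[:,a]>=q)&(t[:,a]<q+5)]
            if len(s)>3:X.append(q+2.5);Y.append(f(s[:,b]))
        X=np.array(X);Y=np.array(Y);k=abs(Y-np.median(Y))<10
        p=np.polyfit(X[k],Y[k],1);print(n,nm,p.round(4),k.sum(),np.polyval(p,64 if a==1 else 491).round(1),np.std(Y[k]-np.polyval(p,X[k])).round(2))
    h=P[(P[:,2]>235)&(abs(P[:,0]-495)<70)&(P[:,1]>260)&(P[:,1]<320)]
    print('handle',len(h),h.min(0),h.max(0),h.mean(0))
    for x in range(435,555,12):
        s=h[abs(h[:,0]-x)<6]
        if len(s)>3:print(x,len(s),np.median(s,0).round(1),s[:,2].max().round(1))
    for nm,x,y,H in(('tall',440,-103,75),('short',615,-114,45),('block',601,-230,25),('cap',455,-255,56),('caphub',455,-255,26)):
        s=P[(np.hypot(P[:,0]-x,P[:,1]-y)<65)&(abs(P[:,2]-H-2)<5)]
        if len(s):
            r=cv2.minAreaRect(s[:,:2].astype(np.float32));print(nm,np.array(r[0]).round(1),np.array(r[1]).round(1),round(r[2],1),np.median(s[:,2]).round(1), ((s[:,:2].max(0)+s[:,:2].min(0))/2).round(1))
E
```

```text
top0 spin 30 13 [481.5  54.5  32.5] [501.2  60.4  56.9] [489.3  55.7  49.8]
top0 spin 60 15 [480.8  54.9  63.2] [503.4  66.3  89.3] [488.5  56.2  74.2]
top0 spin 90 15 [480.3  54.6  93.9] [501.6  68.4 118. ] [490.4  56.6 109.2]
top0 spin 118 41 [480.2  54.1 118.3] [501.5  77.  125.9] [489.8  67.3 123.3]
top0 spin 126 34 [482.5  57.5 126. ] [498.9  71.8 132.8] [491.8  64.7 128. ]
top0 x-lo [2.19000e-02 4.00566e+02] 28 402.0 1.52
top0 x-hi [1.090000e-02 5.800078e+02] 27 580.7 2.15
top0 y-lo [-1.27000e-02 -2.19008e+01] 28 -28.1 1.63
handle 362 [438.09890922 287.17165089 236.84922807] [551.44874315 303.26959218 252.33575887] [494.44423001 294.16108084 245.1370512 ]
435 10 [440.2 295.3 243.9] 246.4
447 36 [446.7 294.3 246. ] 250.6
459 38 [459.3 293.5 245.1] 249.7
471 42 [471.  293.9 245.4] 250.9
483 38 [482.7 294.3 246.4] 250.4
495 37 [495.3 294.3 244.9] 251.8
507 41 [508.1 293.4 245.2] 252.3
519 36 [518.8 293.  244.7] 249.2
531 41 [531.3 293.3 245.2] 248.8
543 40 [542.4 293.  245.3] 252.0
tall [ 439.4 -103.6] [56.7 57.8] 63.6 75.6 [ 439.7 -104.3]
short [ 615.8 -114.2] [56.1 57.7] 0.7 45.
[... 815 characters left out ...]
859 300.45589713 249.68653015] [499.42688989 291.23368854 242.78026346]
435 4 [440.  291.6 241.1] 244.1
447 21 [446.2 291.6 243.1] 246.8
459 31 [458.1 290.  242.9] 247.6
471 26 [471.  290.7 243.6] 247.1
483 29 [484.1 290.5 243.9] 249.7
495 28 [494.7 290.2 243.2] 246.7
507 27 [505.8 290.7 243. ] 246.7
519 31 [518.8 289.3 244.1] 247.3
531 32 [530.8 289.8 243.9] 247.2
543 36 [543.5 290.4 242.6] 246.3
tall [ 439.9 -106. ] [58.4 58.3] 62.3 74.5 [ 439.3 -106.9]
short [ 616.1 -117.1] [59.6 56.7] 24.9 44.5 [ 615.8 -116.7]
block [ 600.2 -233.1] [117.   58.2] 76.2 24.6 [ 600.9 -233.4]
cap [ 455.9 -257.8] [18.8 78.3] 15.8 55.3 [ 455.9 -257.8]
caphub [ 471.3 -253.8] [27.  77.7] 14.6 26.4 [ 466.6 -257.1]
```

View pics/topz.png

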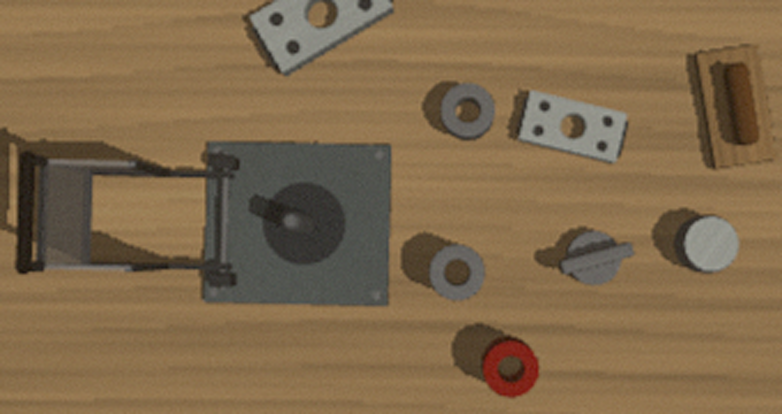

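View pics/scz.png

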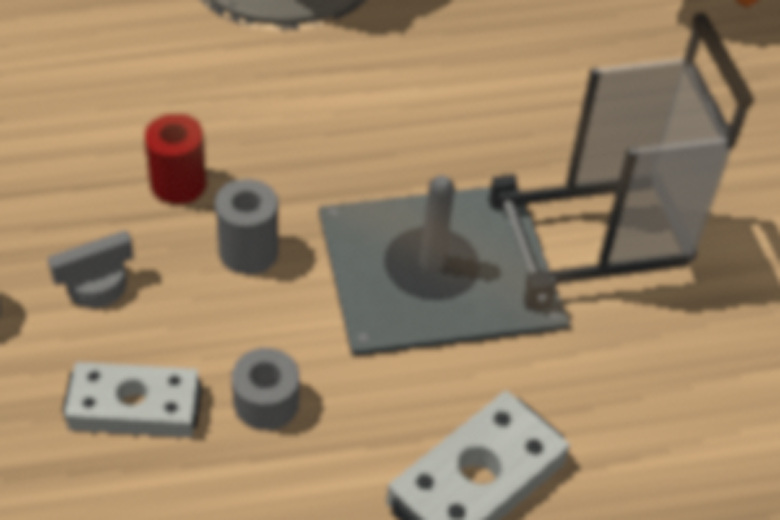

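The views agree on these positions: tall collar (440,-105), spindle (491,64), plate yaw about -0.015, and block and cap as listed. Heights match the given sizes. Next I'll write a helper that turns a target into tool-axis shifts.

```bash
cat > g.py <<'E'
import sys
from h import *
from scipy.spatial.transform import Rotation as Ro
# usage: g.py x y z jawyaw(deg, direction of tool z in world; mod 180) : prints delta
o=get_obs(); R=Ro.from_euler('xyz',o['tcp_rot']).as_matrix(); p=o['tool_pos']
jy=np.degrees(np.arctan2(R[1,2],R[0,2]))
print('t',round(o['time'],2),'pos',p.round(1),'R',R.round(3).tolist(),'jawyaw',round(jy,1),'j',o['joint_positions'].round(2),'F',o['contact_force'].round(1),'w',round(o['grip_width'],1))
if len(sys.argv)>3:
    tgt=np.array(list(map(float,sys.argv[1:4])))
    y=float(sys.argv[4]) if len(sys.argv)>4 else jy
    while y-jy>90:y-=180
    while y-jy<-90:y+=180
    zt=np.array([np.cos(np.radians(y)),np.sin(np.radians(y)),0]);xt=np.array([0,0,-1.]);yt=np.cross(zt,xt)
    Rt=np.stack([xt,yt,zt],1)
    print('shift cm',(R.T@(tgt-p)/10).round(2),'rotvec',Ro.from_matrix(R.T@Rt).as_rotvec().round(3))
E
python3 g.py 440 -105 150 90; python3 g.py 440 -105 150 0
```

```text
t 0.15 pos [202.2 484.2 226.2] R [[-0.001, -0.923, 0.386], [-0.001, 0.386, 0.923], [-1.0, 0.0, -0.001]] jawyaw 67.3 j [ 1.03  0.34  1.52 -0.    1.28 -0.15] F [-0.3  0.4  0.4] w 91.6
shift cm [  7.67 -44.65 -45.19] rotvec [-0.396 -0.001 -0.   ]
t 0.15 pos [202.2 484.2 226.2] R [[-0.001, -0.923, 0.386], [-0.001, 0.386, 0.923], [-1.0, 0.0, -0.001]] jawyaw 67.3 j [ 1.03  0.34  1.52 -0.    1.28 -0.15] F [-0.3  0.4  0.4] w 91.6
shift cm [  7.67 -44.65 -45.19] rotvec [ 1.175e+00 -1.000e-03  1.000e-03]
```

```bash
python3 -m creep '[{"ty":-22,"tz":-22,"wx":-0.4},{"ty":-22,"tz":-22,"wx":-0.4},{"ty":-22,"tz":-22,"wx":-0.4},{"ty":-22,"tz":-22,"wx":-0.4},{"ty":-22,"tz":-22,"wx":-0.4},{"ty":-22,"tz":-22,"wx":-0.4},{"ty":-22,"tz":-22,"wx":-0.4},{"ty":-22,"tz":-22,"wx":-0.4}]'; python3 g.py 440 -105 150 90
```

```text
t 0.15 pos [202.2 484.2 226.2] R [[-0.001, -0.923, 0.386], [-0.001, 0.386, 0.923], [-1.0, 0.0, -0.001]] jawyaw 67.3 j [ 1.03  0.34  1.52 -0.    1.28 -0.15] F [-0.3  0.4  0.4] w 91.6
shift cm [  7.67 -44.65 -45.19] rotvec [-0.396 -0.001 -0.   ]validation failed for argument at $[0]...
```

```bash
python3 -m creep '[{"tx":0,"ty":-22,"tz":-22,"wx":-0.4,"wy":0,"wz":0,"gripper":-1},{"tx":0,"ty":-22,"tz":-22,"wx":-0.4,"wy":0,"wz":0,"gripper":-1},{"tx":0,"ty":-22,"tz":-22,"wx":-0.4,"wy":0,"wz":0,"gripper":-1},{"tx":0,"ty":-22,"tz":-22,"wx":-0.4,"wy":0,"wz":0,"gripper":-1},{"tx":0,"ty":-22,"tz":-22,"wx":-0.4,"wy":0,"wz":0,"gripper":-1},{"tx":0,"ty":-22,"tz":-22,"wx":-0.4,"wy":0,"wz":0,"gripper":-1},{"tx":0,"ty":-22,"tz":-22,"wx":-0.4,"wy":0,"wz":0,"gripper":-1},{"tx":0,"ty":-22,"tz":-22,"wx":-0.4,"wy":0,"wz":0,"gripper":-1}]'; python3 g.py 440 -105 150 90
```

```text
time: 0.82
tool_pos: [320.9, 194.0, 226.7]
tcp_rot: [-2.625, 1.57, -1.051]
contact_force: [1.9, 0.2, -0.6]
grip_width: 91.5
t 0.82 pos [320.9 194.  226.7] R [[0.0, -1.0, -0.004], [-0.001, -0.004, 1.0], [-1.0, -0.0, -0.001]] jawyaw 90.2 j [ 0.34  0.06  1.89 -0.    1.19 -1.23] F [ 1.9  0.2 -0.6] w 91.5
shift cm [  7.69 -11.8  -29.94] rotvec [ 0.004 -0.001  0.   ]
```

```bash
python3 -m creep '[{"tx":0,"ty":-12,"tz":-30,"wx":0,"wy":0,"wz":0,"gripper":-1},{"tx":0,"ty":-12,"tz":-30,"wx":0,"wy":0,"wz":0,"gripper":-1},{"tx":0,"ty":-12,"tz":-30,"wx":0,"wy":0,"wz":0,"gripper":-1},{"tx":0,"ty":-11.8,"tz":-29.9,"wx":0,"wy":0,"wz":0,"gripper":-1},{"tx":0,"ty":-11.8,"tz":-29.9,"wx":0,"wy":0,"wz":0,"gripper":-1},{"tx":1,"ty":-11.8,"tz":-29.9,"wx":0,"wy":0,"wz":0,"gripper":-1},{"tx":3,"ty":-11.8,"tz":-29.9,"wx":0,"wy":0,"wz":0,"gripper":-1},{"tx":7,"ty":-11.8,"tz":-29.9,"wx":0,"wy":0,"wz":0,"gripper":-1}]'
python3 - <<'E'
from h import *
cap('wrist','w1')
E
python3 g.py 440 -105 53 90
```

```text
time: 1.48
tool_pos: [439.8, -97.1, 175.9]
tcp_rot: [-2.019, 1.56, -0.446]
contact_force: [1.6, -0.3, 1.3]
grip_width: 92.0
t 1.53 pos [436.3 -97.2 167.4] R [[-0.004, -1.0, -0.001], [-0.0, -0.001, 1.0], [-1.0, 0.004, -0.0]] jawyaw 90.0 j [-0.39  0.27  1.81 -0.    1.06 -1.96] F [-1.2 -2.  -6. ] w 91.9
shift cm [11.44 -0.41 -0.78] rotvec [ 0.001 -0.    -0.004]
```

View pics/w1.png

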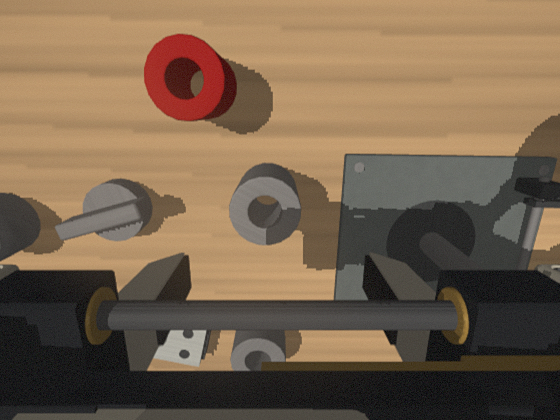

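```bash
python3 - <<'E'
from h import *
c=load('w1');P=cloud(c).reshape(-1,3)
for x,y,H in((440,-104,75),(455,-255,26)):
    s=P[(np.hypot(P[:,0]-x,P[:,1]-y)<50)&(abs(P[:,2]-H)<7)]
    if len(s):print(len(s),(s.max(0)+s.min(0))/2,np.ptp(s,axis=0),np.median(s[:,2]))
s=P[(P[:,2]>6)&(P[:,2]<18)&(P[:,0]<600)&(P[:,1]<200)&(P[:,1]>-50)];print(s.min(0),s.max(0))
E
python3 g.py 440 -105 53 90
```

```text
3167 [ 438.37492442 -109.07597356   72.1556465 ] [59.06250877 58.99156272  8.14605713] 73.86744897348404
1740 [ 454.92036564 -257.78749062   25.96615176] [59.99949294 75.76210832 13.91636299] 24.92220344833993
[399.30324644 -34.08195759   6.0262555 ] [559.5247866  172.44923622  17.97614223]
t 1.53 pos [436.3 -97.2 167.4] R [[-0.004, -1.0, -0.001], [-0.0, -0.001, 1.0], [-1.0, 0.004, -0.0]] jawyaw 90.0 j [-0.39  0.27  1.81 -0.    1.06 -1.96] F [-1.2 -2.  -6. ] w 91.9
shift cm [11.44 -0.41 -0.78] rotvec [ 0.001 -0.    -0.004]
```

```bash
python3 -m creep '[{"tx":0,"ty":0,"tz":-0.2,"wx":0,"wy":0,"wz":0,"gripper":-1},{"tx":0,"ty":0,"tz":-0.2,"wx":0,"wy":0,"wz":0,"gripper":-1},{"tx":3,"ty":0,"tz":-0.2,"wx":0,"wy":0,"wz":0,"gripper":-1},{"tx":6,"ty":0,"tz":-0.2,"wx":0,"wy":0,"wz":0,"gripper":-1},{"tx":6,"ty":0,"tz":-0.2,"wx":0,"wy":0,"wz":0,"gripper":-1},{"tx":6,"ty":0,"tz":-0.2,"wx":0,"wy":0,"wz":0,"gripper":-1}]';python3 g.py 439.5 -106 53 90
```

```text
time: 2.03
tool_pos: [435.7, -93.1, 114.0]
tcp_rot: [1.002, 1.57, 2.578]
contact_force: [0.5, -0.1, 0.5]
grip_width: 91.8
t 2.03 pos [435.7 -93.1 114. ] R [[-0.001, -1.0, -0.006], [0.001, -0.006, 1.0], [-1.0, 0.001, 0.001]] jawyaw 90.3 j [-0.38  0.34  1.89  0.    0.92 -1.96] F [ 0.5 -0.1  0.5] w 91.8
shift cm [ 6.1  -0.38 -1.29] rotvec [ 0.006  0.001 -0.001]
```

```bash
python3 -m creep '[{"tx":0,"ty":-0.4,"tz":-1.3,"wx":0,"wy":0,"wz":0,"gripper":-1},{"tx":0,"ty":-0.4,"tz":-1.3,"wx":0,"wy":0,"wz":0,"gripper":-1},{"tx":3,"ty":-0.4,"tz":-1.3,"wx":0,"wy":0,"wz":0,"gripper":-1},{"tx":6,"ty":-0.4,"tz":-1.3,"wx":0,"wy":0,"wz":0,"gripper":-1},{"tx":6.1,"ty":-0.4,"tz":-1.3,"wx":0,"wy":0,"wz":0,"gripper":-1},{"tx":6.1,"ty":-0.4,"tz":-1.3,"wx":0,"wy":0,"wz":0,"gripper":-1}]';python3 g.py 439.5 -106 53 90
```

```text
time: 2.53
tool_pos: [440.0, -107.3, 52.7]
tcp_rot: [1.092, 1.569, 2.666]
contact_force: [0.7, -0.2, 0.5]
grip_width: 91.7
t 2.53 pos [ 440.  -107.3   52.7] R [[-0.001, -1.0, -0.004], [0.001, -0.004, 1.0], [-1.0, 0.001, 0.001]] jawyaw 90.2 j [-0.41  0.45  1.94  0.    0.76 -1.98] F [ 0.7 -0.2  0.5] w 91.7
shift cm [-0.03  0.05  0.13] rotvec [ 0.004  0.001 -0.001]
```

```bash
python3 -m creep '[{"tx":0,"ty":0.05,"tz":0.05,"wx":0,"wy":0,"wz":0,"gripper":0.6},{"tx":0,"ty":0.05,"tz":0.05,"wx":0,"wy":0,"wz":0,"gripper":1},{"tx":0,"ty":0.05,"tz":0.05,"wx":0,"wy":0,"wz":0,"gripper":1},{"tx":0,"ty":0.05,"tz":0.05,"wx":0,"wy":0,"wz":0,"gripper":1},{"tx":0,"ty":0.05,"tz":0.05,"wx":0,"wy":0,"wz":0,"gripper":1},{"tx":0,"ty":0.05,"tz":0.05,"wx":0,"wy":0,"wz":0,"gripper":1},{"tx":0,"ty":0.05,"tz":0.05,"wx":0,"wy":0,"wz":0,"gripper":1},{"tx":0,"ty":0.05,"tz":0.05,"wx":0,"wy":0,"wz":0,"gripper":1}]';python3 g.py 439.5 -106 53 90
```

```text
time: 3.2
tool_pos: [439.9, -106.8, 52.9]
tcp_rot: [-1.951, 1.57, -0.376]
contact_force: [-1.5, -0.1, 6.6]
grip_width: 59.0
t 3.2 pos [ 439.9 -106.8   52.9] R [[0.001, -1.0, -0.004], [-0.0, -0.004, 1.0], [-1.0, -0.001, -0.0]] jawyaw 90.2 j [-0.41  0.45  1.94  0.    0.75 -1.98] F [-1.5 -0.1  6.6] w 59.0
shift cm [-0.01  0.04  0.08] rotvec [ 0.004 -0.     0.001]
```

```bash
python3 -m creep '[{"tx":-2,"ty":0,"tz":0,"wx":0,"wy":0,"wz":0,"gripper":1},{"tx":-5,"ty":0,"tz":0,"wx":0,"wy":0,"wz":0,"gripper":1},{"tx":-9,"ty":0,"tz":0,"wx":0,"wy":0,"wz":0,"gripper":1},{"tx":-13,"ty":0,"tz":0,"wx":0,"wy":0,"wz":0,"gripper":1},{"tx":-15,"ty":0,"tz":0,"wx":0,"wy":0,"wz":0,"gripper":1},{"tx":-15,"ty":0,"tz":0,"wx":0,"wy":0,"wz":0,"gripper":1}]';python3 - <<'E'
from h import *
cap('scene','s1')
E
python3 g.py 491 64 203 90
```

```text
time: 3.7
tool_pos: [441.6, -107.5, 206.5]
tcp_rot: [-1.969, 1.562, -0.394]
contact_force: [0.6, -0.2, -3.3]
grip_width: 59.1
t 3.75 pos [ 440.3 -107.   203.7] R [[0.004, -1.0, -0.004], [-0.001, -0.004, 1.0], [-1.0, -0.004, -0.001]] jawyaw 90.2 j [-0.41  0.23  1.75  0.    1.16 -1.98] F [-0.6  0.4 -4.9] w 59.0
shift cm [ 0.07 -5.14 17.08] rotvec [ 0.004 -0.001  0.004]
```

```bash
python3 -m creep '[{"tx":0,"ty":-1,"tz":3,"wx":0,"wy":0,"wz":0,"gripper":1},{"tx":0,"ty":-2.2,"tz":7,"wx":0,"wy":0,"wz":0,"gripper":1},{"tx":0,"ty":-3.4,"tz":11,"wx":0,"wy":0,"wz":0,"gripper":1},{"tx":0,"ty":-4.5,"tz":15,"wx":0,"wy":0,"wz":0,"gripper":1},{"tx":0,"ty":-5.1,"tz":17.1,"wx":0,"wy":0,"wz":0,"gripper":1},{"tx":0,"ty":-5.1,"tz":17.1,"wx":0,"wy":0,"wz":0,"gripper":1},{"tx":0,"ty":-5.1,"tz":17.1,"wx":0,"wy":0,"wz":0,"gripper":1},{"tx":0,"ty":-5.1,"tz":17.1,"wx":0,"wy":0,"wz":0,"gripper":1}]';python3 - <<'E'
from h import *
c=cap('scene','s2')
cv2.imwrite('pics/s2z.png',cv2.resize(c['frame'][80:280,250:480,::-1],None,fx=3,fy=3,interpolation=cv2.INTER_CUBIC))
P=cloud(c).reshape(-1,3)
for lo,hi in((40,80),(80,118),(145,175),(175,195)):
    s=P[(P[:,2]>lo)&(P[:,2]<hi)&(abs(P[:,0]-500)<45)&(abs(P[:,1]-64)<38)]
    if len(s):print(lo,len(s),s.min(0),s.max(0))
E
python3 g.py 491 64 203 90
```

```text
time: 4.42
tool_pos: [488.7, 64.3, 200.3]
tcp_rot: [1.631, 1.567, -3.077]
contact_force: [-0.3, -0.3, -3.6]
grip_width: 59.3
40 106 [484.6821293   50.97246014  40.09699465] [506.29548318  74.28353148  79.79257941]
80 111 [486.21473999  51.63491963  80.05684059] [505.08095155  74.50081416 117.99437404]
145 214 [482.50350011  34.87978325 146.62628795] [518.9651892   90.86689731 174.97736508]
175 168 [471.8636294   35.36546899 175.02845854] [518.92250085  90.59224701 194.92990018]
t 4.47 pos [488.9  63.9 200.8] R [[-0.003, -1.0, -0.004], [-0.0, -0.004, 1.0], [-1.0, 0.003, -0.0]] jawyaw 90.2 j [-0.03  0.31  1.65 -0.    1.19 -1.6 ] F [ 0.4 -0.5 -2.9] w 59.5
shift cm [-0.22 -0.21  0.01] rotvec [ 0.004 -0.    -0.003]
```

View pics/s2z.png

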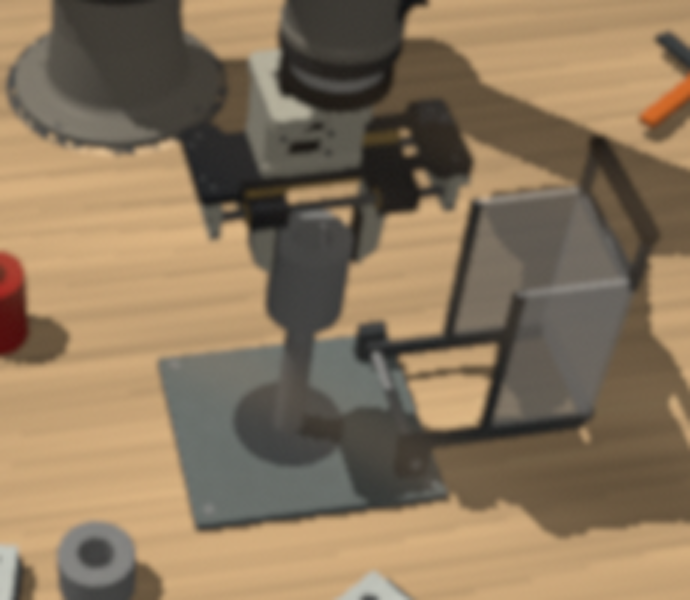

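Run:
```python
from h import *
from scipy.optimize import least_squares
P=cloud(load('s2')).reshape(-1,3)
for lo,hi,r in((30,75,12),(75,115,12),(145,172,30)):
    s=P[(P[:,2]>lo)&(P[:,2]<hi)&(abs(P[:,0]-500)<45)&(abs(P[:,1]-64)<38)]
    f=least_squares(lambda q:np.hypot(s[:,0]-q[0],s[:,1]-q[1])-r,[490,63],loss='soft_l1');print(lo,f.x.round(2),np.std(f.fun).round(2),len(s))
P=cloud(load('scene0')).reshape(-1,3)
for lo,hi,r,x,y in((30,75,12,491,63),(75,115,12,491,63),(20,70,30,440,-106)):
    s=P[(P[:,2]>lo)&(P[:,2]<hi)&(np.hypot(P[:,0]-x,P[:,1]-y)<r+10)]
    f=least_squares(lambda q:np.hypot(s[:,0]-q[0],s[:,1]-q[1])-r,[x,y],loss='soft_l1');print(lo,f.x.round(2),np.std(f.fun).round(2),len(s))
```

```text
30 [489.73  63.79] 1.39 110
75 [489.62  64.33] 1.4 114
145 [486.12  65.29] 1.23 194
30 [489.39  63.96] 1.21 115
75 [489.72  64.1 ] 1.18 113
20 [ 437.96 -106.43] 5.92 375
```

```bash
python3 -m creep '[{"tx":0,"ty":-0.28,"tz":-0.06,"wx":0,"wy":0,"wz":0,"gripper":1},{"tx":0.5,"ty":-0.28,"tz":-0.06,"wx":0,"wy":0,"wz":0,"gripper":1},{"tx":1.5,"ty":-0.28,"tz":-0.06,"wx":0,"wy":0,"wz":0,"gripper":1},{"tx":2.3,"ty":-0.28,"tz":-0.06,"wx":0,"wy":0,"wz":0,"gripper":1},{"tx":3,"ty":-0.28,"tz":-0.06,"wx":0,"wy":0,"wz":0,"gripper":1},{"tx":3.5,"ty":-0.28,"tz":-0.06,"wx":0,"wy":0,"wz":0,"gripper":1},{"tx":3.5,"ty":-0.28,"tz":-0.06,"wx":0,"wy":0,"wz":0,"gripper":1}]';python3 g.py 491.7 63.3 70 90
```

```text
time: 5.05
tool_pos: [491.9, 63.7, 166.1]
tcp_rot: [1.51, 1.568, 3.085]
contact_force: [0.1, -0.2, -3.9]
grip_width: 59.2
t 5.05 pos [491.9  63.7 166.1] R [[-0.002, -1.0, -0.004], [0.0, -0.004, 1.0], [-1.0, 0.002, 0.0]] jawyaw 90.2 j [-0.03  0.35  1.69  0.    1.1  -1.6 ] F [ 0.1 -0.2 -3.9] w 59.2
shift cm [ 9.61  0.   -0.04] rotvec [ 0.004  0.    -0.002]
```

```bash
python3 -m creep '[{"tx":2,"ty":0,"tz":0,"wx":0,"wy":0,"wz":0,"gripper":1},{"tx":4,"ty":0,"tz":0,"wx":0,"wy":0,"wz":0,"gripper":1},{"tx":6,"ty":0,"tz":0,"wx":0,"wy":0,"wz":0,"gripper":1},{"tx":8,"ty":0,"tz":0,"wx":0,"wy":0,"wz":0,"gripper":1},{"tx":9,"ty":0,"tz":0,"wx":0,"wy":0,"wz":0,"gripper":1},{"tx":9.6,"ty":0,"tz":0,"wx":0,"wy":0,"wz":0,"gripper":1},{"tx":9.8,"ty":0,"tz":0,"wx":0,"wy":0,"wz":0,"gripper":1},{"tx":9.8,"ty":0,"tz":0,"wx":0,"wy":0,"wz":0,"gripper":1}]';python3 g.py 491.7 63.3 65 90
```

```text
time: 5.72
tool_pos: [493.0, 63.9, 69.6]
tcp_rot: [-1.46, 1.57, 0.115]
contact_force: [-0.2, 1.1, -3.2]
grip_width: 59.2
t 5.72 pos [493.   63.9  69.6] R [[0.001, -1.0, -0.004], [0.0, -0.004, 1.0], [-1.0, -0.001, 0.0]] jawyaw 90.2 j [-0.03  0.48  1.8   0.    0.86 -1.6 ] F [-0.2  1.1 -3.2] w 59.2
shift cm [ 0.46  0.13 -0.06] rotvec [0.004 0.    0.001]
```

```bash
python3 -m creep '[{"tx":0.3,"ty":0,"tz":0,"wx":0,"wy":0,"wz":0,"gripper":1},{"tx":0.5,"ty":0,"tz":0,"wx":0,"wy":0,"wz":0,"gripper":1},{"tx":0.5,"ty":0,"tz":0,"wx":0,"wy":0,"wz":0,"gripper":1},{"tx":0.5,"ty":0,"tz":0,"wx":0,"wy":0,"wz":0,"gripper":1}]'; python3 -m creep '[{"tx":0,"ty":0,"tz":0,"wx":0,"wy":0,"wz":0,"gripper":-0.2},{"tx":0,"ty":0,"tz":0,"wx":0,"wy":0,"wz":0,"gripper":-0.6},{"tx":0,"ty":0,"tz":0,"wx":0,"wy":0,"wz":0,"gripper":-1},{"tx":0,"ty":0,"tz":0,"wx":0,"wy":0,"wz":0,"gripper":-1},{"tx":0,"ty":0,"tz":0,"wx":0,"wy":0,"wz":0,"gripper":-1},{"tx":0,"ty":0,"tz":0,"wx":0,"wy":0,"wz":0,"gripper":-1}]';python3 g.py 491.7 63.3 210 90;python3 g.py 601 -231 210 76.4
```

```text
time: 6.05
tool_pos: [493.3, 63.9, 65.0]
tcp_rot: [-1.549, 1.569, 0.026]
contact_force: [1.1, -0.5, -1.1]
grip_width: 59.2
time: 6.55
tool_pos: [492.6, 64.0, 64.4]
tcp_rot: [0.408, 1.571, 1.983]
contact_force: [0.4, -0.0, -0.6]
grip_width: 87.9
t 6.55 pos [492.6  64.   64.4] R [[-0.0, -1.0, -0.004], [0.0, -0.004, 1.0], [-1.0, 0.0, 0.0]] jawyaw 90.2 j [-0.03  0.49  1.81  0.    0.84 -1.6 ] F [ 0.4 -0.  -0.6] w 87.9
shift cm [-14.56   0.09  -0.06] rotvec [ 0.004  0.    -0.   ]
t 6.55 pos [492.6  64.   64.4] R [[-0.0, -1.0, -0.004], [0.0, -0.004, 1.0], [-1.0, 0.0, 0.0]] jawyaw 90.2 j [-0.03  0.49  1.81  0.    0.84 -1.6 ] F [ 0.4 -0.  -0.6] w 87.9
shift cm [-14.57 -10.72 -29.54] rotvec [ 0.242  0.    -0.   ]
```

```bash
python3 -m creep '[{"tx":-3,"ty":0,"tz":0,"wx":0,"wy":0,"wz":0,"gripper":-1},{"tx":-7,"ty":0,"tz":0,"wx":0,"wy":0,"wz":0,"gripper":-1},{"tx":-10,"ty":0,"tz":-3,"wx":0.12,"wy":0,"wz":0,"gripper":-1},{"tx":-10,"ty":-1,"tz":-7,"wx":0.24,"wy":0,"wz":0,"gripper":-1},{"tx":-10,"ty":-2,"tz":-11,"wx":0.36,"wy":0,"wz":0,"gripper":-1},{"tx":-10,"ty":-3,"tz":-14,"wx":0.48,"wy":0,"wz":0,"gripper":-1},{"tx":-10,"ty":-4,"tz":-17,"wx":0.6,"wy":0,"wz":0,"gripper":-1},{"tx":-10,"ty":-5,"tz":-20,"wx":0.72,"wy":0,"wz":0,"gripper":-1}]';python3 - <<'E'
from h import *
c=cap('top','t3');c=cap('scene','s3')
cv2.imwrite('pics/s3z.png',cv2.resize(c['frame'][80:280,250:480,::-1],None,fx=3,fy=3,interpolation=cv2.INTER_CUBIC))
from scipy.optimize import least_squares
P=cloud(c).reshape(-1,3)
for lo,hi,r in((95,118,12),(25,80,30)):
    s=P[(P[:,2]>lo)&(P[:,2]<hi)&(abs(P[:,0]-500)<45)&(abs(P[:,1]-64)<38)]
    f=least_squares(lambda q:np.hypot(s[:,0]-q[0],s[:,1]-q[1])-r,[490,63],loss='soft_l1');print(lo,f.x.round(2),np.std(f.fun).round(2),len(s))
for n in('t3','s3'):
    P=cloud(load(n)).reshape(-1,3);s=P[(np.hypot(P[:,0]-491,P[:,1]-64)<28)&(np.hypot(P[:,0]-491,P[:,1]-64)>18)&(P[:,2]>60)];print(n,len(s),np.median(s,0))
E
python3 g.py 601 -231 150 -13.5
```

```text
time: 7.22
tool_pos: [543.6, -137.5, 164.4]
tcp_rot: [0.588, 1.571, 1.436]
contact_force: [1.1, -0.1, -0.3]
grip_width: 91.2
95 [489.75  63.91] 1.45 65
25 [491.18  64.6 ] 2.17 361
t3 256 [490.43129241  62.87318791  87.55151751]
s3 166 [500.59898634  56.548634    86.09649736]
t 7.32 pos [ 544.5 -140.1  164.1] R [[0.001, -0.75, 0.662], [-0.002, 0.662, 0.75], [-1.0, -0.002, -0.0]] jawyaw 48.6 j [-0.39  0.46  1.51 -0.    1.16 -1.23] F [-0.3  0.2  0.6] w 91.7
shift cm [  1.43 -10.25  -3.07] rotvec [1.083e+00 1.000e-03 2.000e-03]
```

View pics/s3z.png

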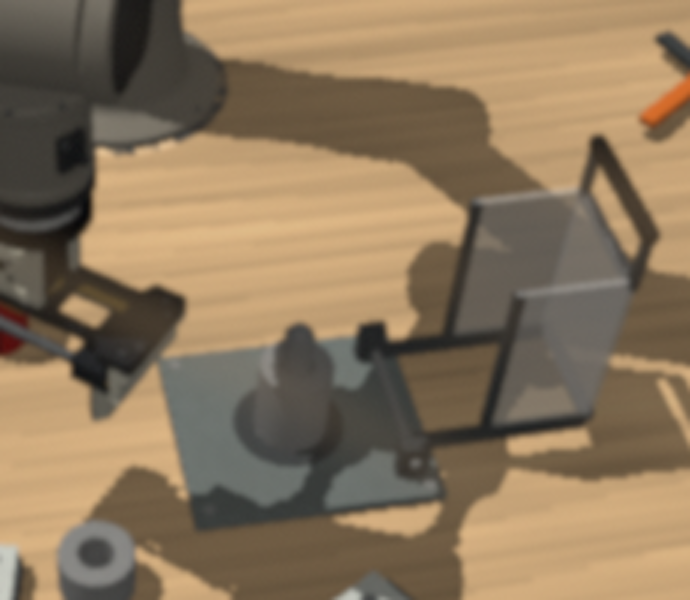

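The collar stands on the plate around the spindle (crop centre 300,390), with its top at about 87 mm, which is seated. Next is the block.

```bash
python3 -m creep '[{"tx":0,"ty":-3,"tz":-1,"wx":0.12,"wy":0,"wz":0,"gripper":-1},{"tx":0,"ty":-6,"tz":-2,"wx":0.24,"wy":0,"wz":0,"gripper":-1},{"tx":0,"ty":-9,"tz":-3,"wx":0.36,"wy":0,"wz":0,"gripper":-1},{"tx":0,"ty":-10.2,"tz":-3.1,"wx":0.48,"wy":0,"wz":0,"gripper":-1},{"tx":0,"ty":-10.2,"tz":-3.1,"wx":0.6,"wy":0,"wz":0,"gripper":-1},{"tx":0,"ty":-10.2,"tz":-3.1,"wx":0.72,"wy":0,"wz":0,"gripper":-1},{"tx":0,"ty":-10.2,"tz":-3.1,"wx":0.84,"wy":0,"wz":0,"gripper":-1},{"tx":0,"ty":-10.2,"tz":-3.1,"wx":0.96,"wy":0,"wz":0,"gripper":-1}]';python3 g.py 601 -231 150 -13.5
```

```text
time: 7.98
tool_pos: [599.9, -225.2, 163.9]
tcp_rot: [2.491, 1.569, 2.382]
contact_force: [0.0, 0.4, -0.2]
grip_width: 91.9
t 7.98 pos [ 599.9 -225.2  163.9] R [[-0.001, 0.109, 0.994], [0.001, 0.994, -0.109], [-1.0, 0.001, -0.001]] jawyaw -6.2 j [-0.48  0.61  1.27  0.    1.27 -0.37] F [ 0.   0.4 -0.2] w 91.9
shift cm [ 1.39 -0.56  0.18] rotvec [ 0.127 -0.001 -0.001]
```

```bash
python3 -m creep '[{"tx":0,"ty":-0.6,"tz":0.2,"wx":0.12,"wy":0,"wz":0,"gripper":-1},{"tx":2,"ty":-0.6,"tz":0.2,"wx":0.13,"wy":0,"wz":0,"gripper":-1},{"tx":5,"ty":-0.6,"tz":0.2,"wx":0.13,"wy":0,"wz":0,"gripper":-1},{"tx":8,"ty":-0.6,"tz":0.2,"wx":0.13,"wy":0,"wz":0,"gripper":-1},{"tx":10,"ty":-0.6,"tz":0.2,"wx":0.13,"wy":0,"wz":0,"gripper":-1},{"tx":10,"ty":-0.6,"tz":0.2,"wx":0.13,"wy":0,"wz":0,"gripper":-1},{"tx":10,"ty":-0.6,"tz":0.2,"wx":0.13,"wy":0,"wz":0,"gripper":-1}]';python3 - <<'E'
from h import *
c=cap('wrist','w4');P=cloud(c).reshape(-1,3)
s=P[(abs(P[:,2]-25)<6)&(np.hypot(P[:,0]-601,P[:,1]+231)<75)]
# drop short collar
r=cv2.minAreaRect(s[:,:2].astype(np.float32));print(len(s),r,np.median(s[:,2]))
E
python3 g.py 601 -231 6 -13.5
```

```text
time: 8.57
tool_pos: [600.9, -231.4, 63.6]
tcp_rot: [2.809, 1.568, 2.575]
contact_force: [0.8, -0.6, -0.2]
grip_width: 91.8
11309 ((602.7026977539062, -225.8443603515625), (97.0439453125, 56.29792022705078), 76.8141098022461) 23.960735075461372
t 8.62 pos [ 602.  -232.    65.2] R [[0.001, 0.232, 0.973], [-0.0, 0.973, -0.232], [-1.0, 0.0, 0.001]] jawyaw -13.4 j [-0.49  0.71  1.36  0.    1.07 -0.25] F [0.9 0.4 0.2] w 91.8
shift cm [ 5.92  0.07 -0.12] rotvec [ 0.002  0.001 -0.   ]
```

View pics/w4.png

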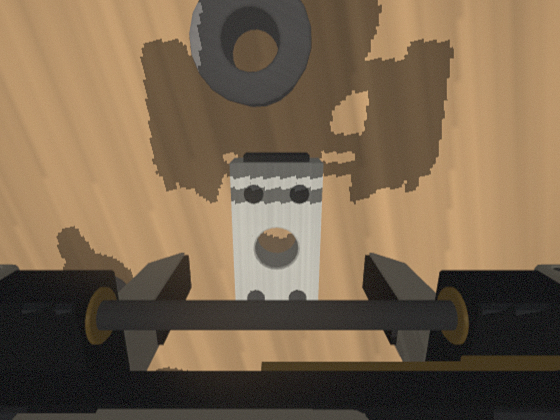

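The wrist view shows the block between the fingers, with its bore rim at about (276,247) and the short collar above at (250,50). I'll back-project the bore.

Run:
```python
from h import *
c=load('w4');P=cloud(c)
fr=c['frame'].astype(int)
# bore: non-top pixels inside block
Q=P[215:285,240:312]; g=fr[215:285,240:312].mean(2)
m=((Q[...,2]<18)).astype(np.uint8)
n,l,st,ce=cv2.connectedComponentsWithStats(m)
for i in range(1,n):
    if st[i,4]>300:
        print(st[i],ce[i]+[240,215])
H=420;f=H/2/np.tan(np.radians(float(c['vertical_fov']))/2)
from scipy.spatial.transform import Rotation as Ro
R=Ro.from_euler('xyz',c['rotation']).as_matrix()
def bp(u,v,z):
    d=R@np.array([(u-c['cx'])/f,(v-c['cy'])/f,1]);return c['xyz']+d*(z-c['xyz'][2])/d[2]
for u,v in((254,247),(298,247),(276,226),(276,269),(276,247)):print(u,v,bp(u,v,25).round(1))
cv2.imwrite('pics/w4z.png',cv2.resize(c['frame'][210:310,220:340,::-1],None,fx=6,fy=6,interpolation=cv2.INTER_CUBIC))
```

```text
[  16   13   42   37 1193] [276.36462699 245.97233864]
254 247 [ 586.7 -231.5   25. ]
298 247 [ 614.1 -238.    25. ]
276 226 [ 603.7 -220.9   25. ]
276 269 [ 596.9 -249.8   25. ]
276 247 [ 600.4 -234.7   25. ]
```

View pics/w4z.png

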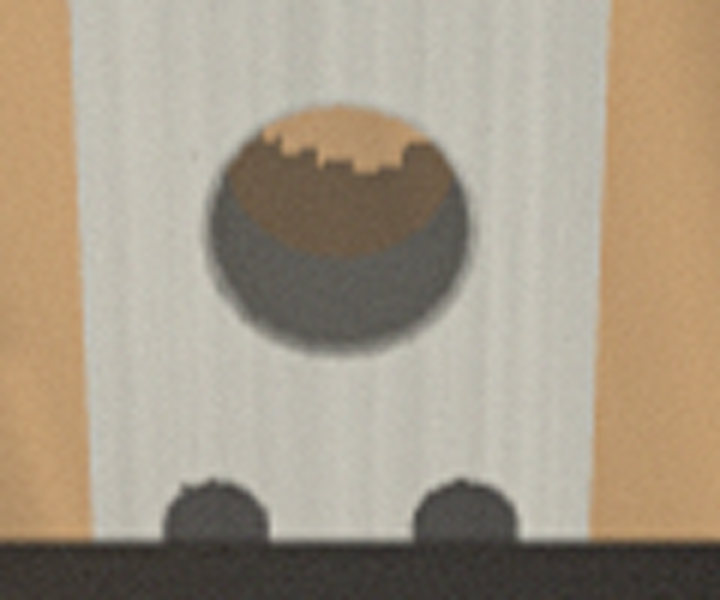

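```bash
python3 g.py 600.8 -233.3 5 -13.5; python3 -m creep '[{"tx":0,"ty":-0.15,"tz":-0.1,"wx":0,"wy":0,"wz":0,"gripper":-1},{"tx":2,"ty":-0.15,"tz":-0.1,"wx":0,"wy":0,"wz":0,"gripper":-1},{"tx":4,"ty":-0.15,"tz":-0.1,"wx":0,"wy":0,"wz":0,"gripper":-1},{"tx":5.5,"ty":-0.15,"tz":-0.1,"wx":0,"wy":0,"wz":0,"gripper":-1},{"tx":5.8,"ty":-0.15,"tz":-0.1,"wx":0,"wy":0,"wz":0,"gripper":-1},{"tx":5.8,"ty":-0.15,"tz":-0.1,"wx":0,"wy":0,"wz":0,"gripper":-1},{"tx":5.8,"ty":-0.15,"tz":-0.1,"wx":0,"wy":0,"wz":0,"gripper":-1}]';python3 g.py 600.8 -233.3 5 -13.5
```

```text
t 8.62 pos [ 602.  -232.    65.2] R [[0.001, 0.232, 0.973], [-0.0, 0.973, -0.232], [-1.0, 0.0, 0.001]] jawyaw -13.4 j [-0.49  0.71  1.36  0.    1.07 -0.25] F [0.9 0.4 0.2] w 91.8
shift cm [ 6.02 -0.15 -0.09] rotvec [ 0.002  0.001 -0.   ]
time: 9.2
tool_pos: [601.1, -234.1, 8.1]
tcp_rot: [-0.215, 1.568, -0.45]
contact_force: [-0.1, 0.3, -0.2]
grip_width: 92.0
t 9.2 pos [ 601.1 -234.1    8.1] R [[0.002, 0.233, 0.973], [-0.001, 0.973, -0.233], [-1.0, -0.001, 0.003]] jawyaw -13.5 j [-0.49  0.78  1.4   0.    0.95 -0.26] F [-0.1  0.3 -0.2] w 92.0
shift cm [ 0.31  0.07 -0.05] rotvec [0.001 0.003 0.001]
```

```bash
python3 -m creep '[{"tx":0.25,"ty":0.06,"tz":0,"wx":0,"wy":0,"wz":0,"gripper":0.2},{"tx":0.25,"ty":0.06,"tz":0,"wx":0,"wy":0,"wz":0,"gripper":0.6},{"tx":0.25,"ty":0.06,"tz":0,"wx":0,"wy":0,"wz":0,"gripper":1},{"tx":0.25,"ty":0.06,"tz":0,"wx":0,"wy":0,"wz":0,"gripper":1},{"tx":0.25,"ty":0.06,"tz":0,"wx":0,"wy":0,"wz":0,"gripper":1},{"tx":0.25,"ty":0.06,"tz":0,"wx":0,"wy":0,"wz":0,"gripper":1},{"tx":0.25,"ty":0.06,"tz":0,"wx":0,"wy":0,"wz":0,"gripper":1},{"tx":0.25,"ty":0.06,"tz":0,"wx":0,"wy":0,"wz":0,"gripper":1}]';python3 - <<'E'
from h import *
cap('wrist','w5')
E
python3 g.py 491 64 190 -1
```

```text
time: 9.87
tool_pos: [600.4, -233.0, 4.0]
tcp_rot: [0.106, 1.571, -0.129]
contact_force: [0.1, 0.3, 1.5]
grip_width: 55.7
t 9.92 pos [ 600.4 -233.     4. ] R [[0.0, 0.233, 0.973], [-0.0, 0.973, -0.233], [-1.0, 0.0, 0.0]] jawyaw -13.5 j [-0.49  0.79  1.41  0.    0.95 -0.25] F [-0.7  0.8  1.9] w 55.5
shift cm [-18.61  26.34 -17.55] rotvec [-0.218  0.    -0.   ]
```

View pics/w5.png

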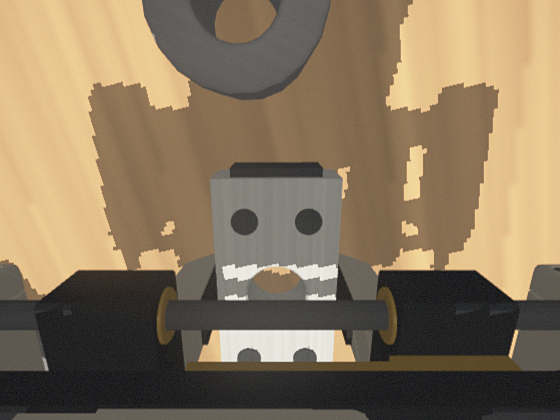

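```bash
python3 -m creep '[{"tx":-2,"ty":0,"tz":0,"wx":0,"wy":0,"wz":0,"gripper":1},{"tx":-5,"ty":0,"tz":0,"wx":0,"wy":0,"wz":0,"gripper":1},{"tx":-9,"ty":0,"tz":0,"wx":0,"wy":0,"wz":0,"gripper":1},{"tx":-13,"ty":0,"tz":0,"wx":0,"wy":0,"wz":0,"gripper":1},{"tx":-16,"ty":1.5,"tz":-1,"wx":-0.05,"wy":0,"wz":0,"gripper":1},{"tx":-17,"ty":4.5,"tz":-3,"wx":-0.1,"wy":0,"wz":0,"gripper":1},{"tx":-17,"ty":7.5,"tz":-5,"wx":-0.16,"wy":0,"wz":0,"gripper":1},{"tx":-17,"ty":10,"tz":-6.6,"wx":-0.22,"wy":0,"wz":0,"gripper":1}]';python3 g.py 491 64 175 -1
```

```text
time: 10.58
tool_pos: [558.1, -118.6, 174.1]
tcp_rot: [1.908, 1.57, 1.896]
contact_force: [1.1, -0.2, -5.6]
grip_width: 55.9
t 10.58 pos [ 558.1 -118.6  174.1] R [[-0.0, 0.013, 1.0], [0.001, 1.0, -0.013], [-1.0, 0.001, -0.0]] jawyaw -0.7 j [-0.34  0.47  1.48  0.    1.2  -0.33] F [ 1.1 -0.2 -5.6] w 55.9
shift cm [-0.08 18.17 -6.94] rotvec [ 0.005 -0.    -0.001]
```

```bash
python3 -m creep '[{"tx":0,"ty":3.5,"tz":-1.3,"wx":0,"wy":0,"wz":0,"gripper":1},{"tx":0,"ty":7,"tz":-2.6,"wx":0,"wy":0,"wz":0,"gripper":1},{"tx":0,"ty":10.5,"tz":-4,"wx":0,"wy":0,"wz":0,"gripper":1},{"tx":0,"ty":14,"tz":-5.3,"wx":0,"wy":0,"wz":0,"gripper":1},{"tx":0,"ty":17,"tz":-6.4,"wx":0,"wy":0,"wz":0,"gripper":1},{"tx":0,"ty":18.2,"tz":-6.9,"wx":0,"wy":0,"wz":0,"gripper":1},{"tx":0,"ty":18.2,"tz":-6.9,"wx":0,"wy":0,"wz":0,"gripper":1},{"tx":0,"ty":18.2,"tz":-6.9,"wx":0,"wy":0,"wz":0,"gripper":1}]';python3 - <<'E'
from h import *
c=cap('scene','s6')
cv2.imwrite('pics/s6z.png',cv2.resize(c['frame'][80:280,250:480,::-1],None,fx=3,fy=3,interpolation=cv2.INTER_CUBIC))
c=cap('wrist','w6')
cv2.imwrite('pics/w6.png',c['frame'][:,:,::-1])
P=cloud(load('s6')).reshape(-1,3)
s=P[(P[:,2]>188)&(P[:,2]<205)&(abs(P[:,0]-491)<45)&(abs(P[:,1]-64)<80)];r=cv2.minAreaRect(s[:,:2].astype(np.float32));print(r,np.median(s[:,2]))
from scipy.optimize import least_squares
s=P[(P[:,2]>93)&(P[:,2]<118)&(abs(P[:,0]-500)<25)&(abs(P[:,1]-64)<25)]
f=least_squares(lambda q:np.hypot(s[:,0]-q[0],s[:,1]-q[1])-12,[490,63],loss='soft_l1');print(f.x.round(2),len(s))
E
python3 g.py 491 64 175 -1
```

```text
time: 11.25
tool_pos: [492.9, 62.9, 173.5]
tcp_rot: [-2.49, 1.57, -2.503]
contact_force: [0.8, -0.1, -4.4]
grip_width: 55.8
((502.9588317871094, 28.20819091796875), (84.60673522949219, 53.03901672363281), 16.763893127441406) 193.83379245274364
[489.57  64.03] 74
t 11.35 pos [493.5  61.7 173.6] R [[-0.0, 0.016, 1.0], [-0.0, 1.0, -0.016], [-1.0, -0.0, -0.0]] jawyaw -0.9 j [-0.03  0.34  1.68 -0.    1.12 -0.01] F [-0.8 -0.4 -3.7] w 55.7
shift cm [-0.14  0.22 -0.26] rotvec [ 0.002 -0.     0.   ]
```

View pics/s6z.png

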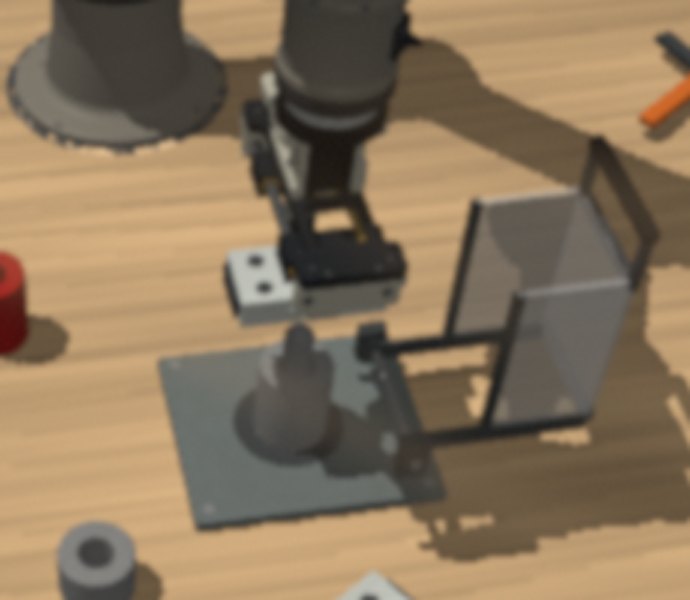

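View pics/w6.png

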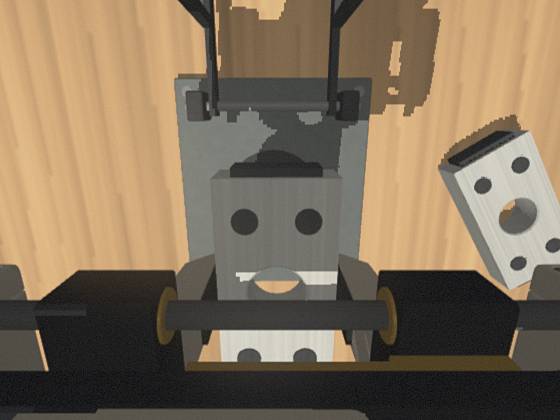

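```bash
python3 - <<'E'
from h import *
P=cloud(load('s6')).reshape(-1,3)
s=P[(P[:,2]>172)&(P[:,2]<190)&(P[:,0]>505)&(P[:,0]<540)&(abs(P[:,1]-64)<90)]
print(len(s),np.percentile(s,[1,5,25,50,75,95,99],axis=0).round(1))
E
python3 g.py 491.5 63.5 175 -1
```

```text
150 [[507.7   3.1 172.2]
 [510.5   4.8 172.7]
 [519.   14.5 176.2]
 [520.7  29.8 181.5]
 [521.7  43.1 186.4]
 [536.3  93.1 189.2]
 [538.6 113.2 189.6]]
t 11.35 pos [493.5  61.7 173.6] R [[-0.0, 0.016, 1.0], [-0.0, 1.0, -0.016], [-1.0, -0.0, -0.0]] jawyaw -0.9 j [-0.03  0.34  1.68 -0.    1.12 -0.01] F [-0.8 -0.4 -3.7] w 55.7
shift cm [-0.14  0.18 -0.2 ] rotvec [ 0.002 -0.     0.   ]
```

```bash
python3 -m creep '[{"tx":0,"ty":0.18,"tz":-0.26,"wx":0,"wy":0,"wz":0,"gripper":1},{"tx":1.5,"ty":0.18,"tz":-0.26,"wx":0,"wy":0,"wz":0,"gripper":1},{"tx":3.5,"ty":0.18,"tz":-0.26,"wx":0,"wy":0,"wz":0,"gripper":1},{"tx":4.3,"ty":0.18,"tz":-0.26,"wx":0,"wy":0,"wz":0,"gripper":1},{"tx":5,"ty":0.18,"tz":-0.26,"wx":0,"wy":0,"wz":0,"gripper":1},{"tx":5.5,"ty":0.18,"tz":-0.26,"wx":0,"wy":0,"wz":0,"gripper":1},{"tx":5.5,"ty":0.18,"tz":-0.26,"wx":0,"wy":0,"wz":0,"gripper":1}]';python3 g.py 490.8 63.5 91 -1
```

```text
time: 11.93
tool_pos: [490.4, 64.2, 118.2]
tcp_rot: [3.057, 1.57, 3.041]
contact_force: [-0.1, 0.0, -3.6]
grip_width: 55.7
t 11.93 pos [490.4  64.2 118.2] R [[-0.001, 0.016, 1.0], [0.0, 1.0, -0.016], [-1.0, 0.0, -0.001]] jawyaw -0.9 j [-0.03  0.41  1.76  0.    0.98 -0.01] F [-0.1  0.  -3.6] w 55.7
shift cm [ 2.72 -0.07  0.04] rotvec [ 0.002 -0.001 -0.   ]
```

No contact force with the underside at about 114 mm, so the block is threaded onto the tip. Lowering and releasing it.

```bash
python3 -m creep '[{"tx":1,"ty":0,"tz":0,"wx":0,"wy":0,"wz":0,"gripper":1},{"tx":1.8,"ty":0,"tz":0,"wx":0,"wy":0,"wz":0,"gripper":1},{"tx":2.3,"ty":0,"tz":0,"wx":0,"wy":0,"wz":0,"gripper":1},{"tx":2.5,"ty":0,"tz":0,"wx":0,"wy":0,"wz":0,"gripper":1},{"tx":2.6,"ty":0,"tz":0,"wx":0,"wy":0,"wz":0,"gripper":1},{"tx":2.6,"ty":0,"tz":0,"wx":0,"wy":0,"wz":0,"gripper":1}]';python3 g.py 490.8 63.5 91 -1
```

```text
time: 12.43
tool_pos: [490.7, 64.5, 92.9]
tcp_rot: [0.572, 1.571, 0.557]
contact_force: [-0.4, 0.1, -4.6]
grip_width: 55.7
t 12.43 pos [490.7  64.5  92.9] R [[0.0, 0.015, 1.0], [0.0, 1.0, -0.015], [-1.0, 0.0, 0.0]] jawyaw -0.9 j [-0.02  0.44  1.79  0.    0.91 -0.01] F [-0.4  0.1 -4.6] w 55.7
shift cm [ 0.19 -0.1   0.02] rotvec [ 0.003  0.    -0.   ]
```

```bash
python3 -m creep '[{"tx":0.15,"ty":0,"tz":0,"wx":0,"wy":0,"wz":0,"gripper":1},{"tx":0.2,"ty":0,"tz":0,"wx":0,"wy":0,"wz":0,"gripper":1},{"tx":0.2,"ty":0,"tz":0,"wx":0,"wy":0,"wz":0,"gripper":0.2},{"tx":0.2,"ty":0,"tz":0,"wx":0,"wy":0,"wz":0,"gripper":-0.3},{"tx":0.2,"ty":0,"tz":0,"wx":0,"wy":0,"wz":0,"gripper":-0.8},{"tx":0.2,"ty":0,"tz":0,"wx":0,"wy":0,"wz":0,"gripper":-0.8},{"tx":0.2,"ty":0,"tz":0,"wx":0,"wy":0,"wz":0,"gripper":-0.8},{"tx":0.2,"ty":0,"tz":0,"wx":0,"wy":0,"wz":0,"gripper":-0.8}]';python3 g.py 455.5 -257 190 -74
```

```text
time: 13.1
tool_pos: [490.7, 64.5, 91.1]
tcp_rot: [0.106, 1.57, 0.091]
contact_force: [0.5, -0.5, -0.0]
grip_width: 80.4
t 13.1 pos [490.7  64.5  91.1] R [[0.001, 0.015, 1.0], [0.0, 1.0, -0.015], [-1.0, 0.0, 0.001]] jawyaw -0.9 j [-0.02  0.45  1.79  0.    0.91 -0.01] F [ 0.5 -0.5 -0. ] w 80.4
shift cm [ -9.89 -32.2   -3.04] rotvec [ 1.277e+00  1.000e-03 -0.000e+00]
```

```bash
python3 -m creep '[{"tx":-3,"ty":0,"tz":0,"wx":0,"wy":0,"wz":0,"gripper":-0.8},{"tx":-6,"ty":-0.5,"tz":0,"wx":0,"wy":0,"wz":0,"gripper":-0.8},{"tx":-8,"ty":-4,"tz":0,"wx":-0.05,"wy":0,"wz":0,"gripper":-0.5},{"tx":-8,"ty":-8,"tz":-0.5,"wx":-0.1,"wy":0,"wz":0,"gripper":-0.5},{"tx":-8,"ty":-12,"tz":-1,"wx":-0.15,"wy":0,"wz":0,"gripper":-0.5},{"tx":-8,"ty":-16,"tz":-1.5,"wx":-0.2,"wy":0,"wz":0,"gripper":-0.5},{"tx":-8,"ty":-20,"tz":-2,"wx":-0.25,"wy":0,"wz":0,"gripper":-0.5},{"tx":-8,"ty":-24,"tz":-2.5,"wx":-0.29,"wy":0,"wz":0,"gripper":-0.5}]';python3 - <<'E'
from h import *
c=cap('scene','s7')
cv2.imwrite('pics/s7z.png',cv2.resize(c['frame'][80:280,250:480,::-1],None,fx=3,fy=3,interpolation=cv2.INTER_CUBIC))
c=cap('top','t7')
for n in('s7','t7'):
    P=cloud(load(n)).reshape(-1,3)
    s=P[(P[:,2]>106)&(P[:,2]<118)&(abs(P[:,0]-491)<75)&(abs(P[:,1]-64)<75)];s=s[np.hypot(s[:,0]-491,s[:,1]-64)>18];r=cv2.minAreaRect(s[:,:2].astype(np.float32));print(r,np.median(s[:,2]))
E
python3 g.py 455.8 -258 120 16
```

```text
time: 13.77
tool_pos: [461.4, -176.9, 171.2]
tcp_rot: [-0.607, 1.57, -0.329]
contact_force: [1.2, 0.4, 0.3]
grip_width: 68.6
((491.87738037109375, 64.00050354003906), (118.67566680908203, 60.764129638671875), 89.05375671386719) 111.28381016366632
((491.92181396484375, 66.06494140625), (117.37000274658203, 55.85451889038086), 89.16630554199219) 112.27453944768854
t 13.87 pos [ 461.4 -180.4  171. ] R [[0.001, -0.267, 0.964], [-0.002, 0.964, 0.267], [-1.0, -0.002, 0.0]] jawyaw 15.5 j [-0.53  0.34  1.69 -0.    1.11 -0.8 ] F [-0.2  0.9 -0.4] w 69.0
shift cm [ 5.12 -7.31 -2.61] rotvec [-0.009  0.     0.002]
```

View pics/s7z.png

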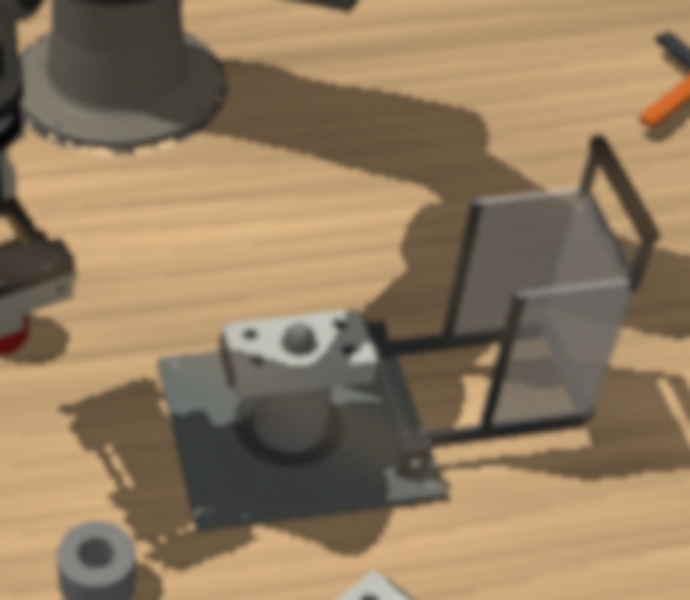

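The block is seated on the collar at about (300,350) in the crop, with its top at 112 mm and its long axis at 89°, parallel to the walls. Now the cap.

```bash
python3 -m creep '[{"tx":0,"ty":-3.5,"tz":-1.2,"wx":0,"wy":0,"wz":0,"gripper":-0.5},{"tx":1,"ty":-7.3,"tz":-2.6,"wx":0,"wy":0,"wz":0,"gripper":-0.5},{"tx":3,"ty":-7.3,"tz":-2.6,"wx":0,"wy":0,"wz":0,"gripper":-0.4},{"tx":5,"ty":-7.3,"tz":-2.6,"wx":0,"wy":0,"wz":0,"gripper":-0.4},{"tx":7,"ty":-7.3,"tz":-2.6,"wx":0,"wy":0,"wz":0,"gripper":-0.4},{"tx":7,"ty":-7.3,"tz":-2.6,"wx":0,"wy":0,"wz":0,"gripper":-0.4},{"tx":7,"ty":-7.3,"tz":-2.6,"wx":0,"wy":0,"wz":0,"gripper":-0.4}]';python3 - <<'E'
from h import *
cap('wrist','w8')
E
python3 g.py 455.8 -258 31 16
```

```text
time: 14.45
tool_pos: [456.5, -251.5, 100.4]
tcp_rot: [2.106, 1.568, 2.381]
contact_force: [-0.7, 0.3, 0.6]
grip_width: 64.0
t 14.5 pos [ 457.2 -252.1  101.4] R [[0.0, -0.272, 0.962], [-0.0, 0.962, 0.272], [-1.0, -0.0, 0.0]] jawyaw 15.8 j [-0.65  0.47  1.7   0.    0.97 -0.93] F [-0.2  0.4 -0.1] w 64.2
shift cm [ 7.04 -0.53 -0.3 ] rotvec [-0.004  0.     0.   ]
```

View pics/w8.png

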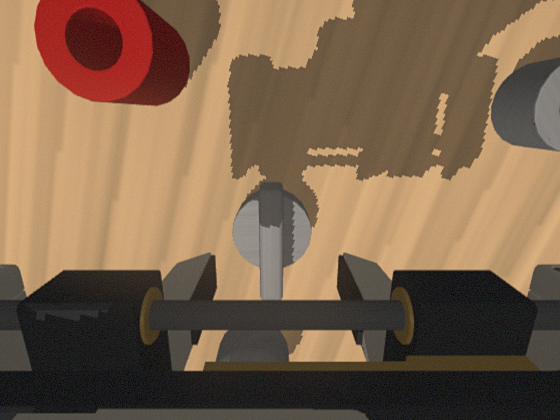

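Run:
```python
from h import *
from scipy.optimize import least_squares
P=cloud(load('w8')).reshape(-1,3)
s=P[(abs(P[:,2]-26)<6)&(np.hypot(P[:,0]-455,P[:,1]+257)<40)]
h=cv2.convexHull(s[:,:2].astype(np.float32))[:,0]
f=least_squares(lambda q:np.hypot(h[:,0]-q[0],h[:,1]-q[1])-30,[455,-257],loss='soft_l1');print(len(s),f.x,np.std(f.fun),s.min(0),s.max(0))
b=P[(abs(P[:,2]-56)<4)&(np.hypot(P[:,0]-455,P[:,1]+257)<50)];print(len(b),b.min(0),b.max(0),cv2.minAreaRect(b[:,:2].astype(np.float32)))
```

```text
2933 [ 454.30870414 -258.55265509] 3.5952375227359674 [ 425.19937194 -289.17339568   20.42410228] [ 484.71038953 -220.36786884   31.939397  ]
2551 [ 437.31202635 -298.68110351   52.02148553] [ 472.30694715 -220.23868861   56.83163216] ((454.5315856933594, -259.3509521484375), (15.75301742553711, 78.61573028564453), 15.58298110961914)
```

```bash
python3 -m creep '[{"tx":1,"ty":-0.52,"tz":-0.35,"wx":0,"wy":0,"wz":0,"gripper":-0.2},{"tx":3,"ty":-0.52,"tz":-0.35,"wx":0,"wy":0,"wz":0,"gripper":-0.2},{"tx":5,"ty":-0.52,"tz":-0.35,"wx":0,"wy":0,"wz":0,"gripper":-0.2},{"tx":6.5,"ty":-0.52,"tz":-0.35,"wx":0,"wy":0,"wz":0,"gripper":-0.2},{"tx":7,"ty":-0.52,"tz":-0.35,"wx":0,"wy":0,"wz":0,"gripper":-0.2},{"tx":7,"ty":-0.52,"tz":-0.35,"wx":0,"wy":0,"wz":0,"gripper":-0.2},{"tx":7,"ty":-0.52,"tz":-0.35,"wx":0,"wy":0,"wz":0,"gripper":-0.2}]';python3 g.py 455.2 -257.8 31 16
```

```text
time: 15.08
tool_pos: [455.3, -258.8, 31.5]
tcp_rot: [-0.872, 1.57, -0.597]
contact_force: [0.7, -0.1, 0.1]
grip_width: 55.2
t 15.08 pos [ 455.3 -258.8   31.5] R [[0.001, -0.272, 0.962], [-0.001, 0.962, 0.272], [-1.0, -0.001, 0.001]] jawyaw 15.8 j [-0.66  0.58  1.76  0.    0.8  -0.94] F [ 0.7 -0.1  0.1] w 55.2
shift cm [0.05 0.1  0.02] rotvec [-0.004  0.001  0.001]
```

```bash
python3 -m creep '[{"tx":0,"ty":0.05,"tz":0,"wx":0,"wy":0,"wz":0,"gripper":0.3},{"tx":0,"ty":0.05,"tz":0,"wx":0,"wy":0,"wz":0,"gripper":0.6},{"tx":0,"ty":0.05,"tz":0,"wx":0,"wy":0,"wz":0,"gripper":1},{"tx":0,"ty":0.05,"tz":0,"wx":0,"wy":0,"wz":0,"gripper":1},{"tx":0,"ty":0.05,"tz":0,"wx":0,"wy":0,"wz":0,"gripper":1},{"tx":0,"ty":0.05,"tz":0,"wx":0,"wy":0,"wz":0,"gripper":1},{"tx":0,"ty":0.05,"tz":0,"wx":0,"wy":0,"wz":0,"gripper":1},{"tx":0,"ty":0.05,"tz":0,"wx":0,"wy":0,"wz":0,"gripper":1}]';python3 g.py 491 64 31 0
```

```text
time: 15.75
tool_pos: [454.6, -257.9, 30.9]
tcp_rot: [-0.07, 1.571, 0.205]
contact_force: [-1.0, 0.4, 1.7]
grip_width: 16.1
t 15.75 pos [ 454.6 -257.9   30.9] R [[0.0, -0.272, 0.962], [0.0, 0.962, 0.272], [-1.0, -0.0, 0.0]] jawyaw 15.8 j [-0.66  0.58  1.76  0.    0.8  -0.94] F [-1.   0.4  1.7] w 16.1
shift cm [-1.000e-02  3.000e+01  1.224e+01] rotvec [ 0.275  0.    -0.   ]
```

```bash
python3 -m creep '[{"tx":-2,"ty":0,"tz":0,"wx":0,"wy":0,"wz":0,"gripper":1},{"tx":-5,"ty":0,"tz":0,"wx":0,"wy":0,"wz":0,"gripper":1},{"tx":-9,"ty":0,"tz":0,"wx":0,"wy":0,"wz":0,"gripper":1},{"tx":-13,"ty":1,"tz":0,"wx":0,"wy":0,"wz":0,"gripper":1},{"tx":-15,"ty":4,"tz":1.5,"wx":0,"wy":0,"wz":0,"gripper":1},{"tx":-15,"ty":7.6,"tz":3,"wx":0,"wy":0,"wz":0,"gripper":1},{"tx":-15,"ty":11.3,"tz":4.5,"wx":0,"wy":0,"wz":0,"gripper":1},{"tx":-15,"ty":15,"tz":6,"wx":0,"wy":0,"wz":0,"gripper":1}]';python3 g.py 491 64 181
```

```text
time: 16.42
tool_pos: [471.1, -95.7, 180.8]
tcp_rot: [1.896, 1.57, 2.169]
contact_force: [0.4, 0.3, -3.5]
grip_width: 16.0
t 16.42 pos [471.1 -95.7 180.8] R [[-0.0, -0.27, 0.963], [0.0, 0.963, 0.27], [-1.0, 0.0, -0.0]] jawyaw 15.7 j [-0.36  0.31  1.71  0.    1.12 -0.63] F [ 0.4  0.3 -3.5] w 16.0
shift cm [-0.02 14.84  6.23] rotvec [-0. -0. -0.]
```

```bash
python3 -m creep '[{"tx":0,"ty":3,"tz":1.3,"wx":0,"wy":0,"wz":0,"gripper":1},{"tx":0,"ty":6.5,"tz":2.7,"wx":0,"wy":0,"wz":0,"gripper":1},{"tx":0,"ty":10,"tz":4.2,"wx":0,"wy":0,"wz":0,"gripper":1},{"tx":0,"ty":13,"tz":5.5,"wx":0,"wy":0,"wz":0,"gripper":1},{"tx":0,"ty":14.8,"tz":6.2,"wx":0,"wy":0,"wz":0,"gripper":1},{"tx":0,"ty":14.8,"tz":6.2,"wx":0,"wy":0,"wz":0,"gripper":1},{"tx":0,"ty":14.8,"tz":6.2,"wx":0,"wy":0,"wz":0,"gripper":1},{"tx":0,"ty":14.8,"tz":6.2,"wx":0,"wy":0,"wz":0,"gripper":1}]';python3 - <<'E'
from h import *
from scipy.optimize import least_squares
c=cap('scene','s9')
cv2.imwrite('pics/s9z.png',cv2.resize(c['frame'][80:280,250:480,::-1],None,fx=3,fy=3,interpolation=cv2.INTER_CUBIC))
P=cloud(c).reshape(-1,3)
for lo,hi,r in((30,82,30),(152,173,30)):
    s=P[(P[:,2]>lo)&(P[:,2]<hi)&(abs(P[:,0]-500)<45)&(abs(P[:,1]-64)<38)]
    f=least_squares(lambda q:np.hypot(s[:,0]-q[0],s[:,1]-q[1])-r,[490,63],loss='soft_l1');print(lo,f.x.round(2),np.std(f.fun).round(2),len(s))
E
python3 g.py 491 64 181
```

```text
time: 17.08
tool_pos: [490.7, 61.6, 180.3]
tcp_rot: [3.131, 1.569, -2.877]
contact_force: [0.4, 0.2, -4.0]
grip_width: 15.3
30 [491.16  64.56] 1.16 312
152 [490.15  62.26] 2.29 162
t 17.13 pos [490.9  61.2 180.5] R [[-0.001, -0.271, 0.963], [-0.0, 0.963, 0.271], [-1.0, 0.0, -0.001]] jawyaw 15.7 j [-0.03  0.33  1.68 -0.    1.13 -0.3 ] F [-0.1  0.9 -3.4] w 16.1
shift cm [-0.05  0.26  0.09] rotvec [-0.    -0.001 -0.   ]
```

View pics/s9z.png

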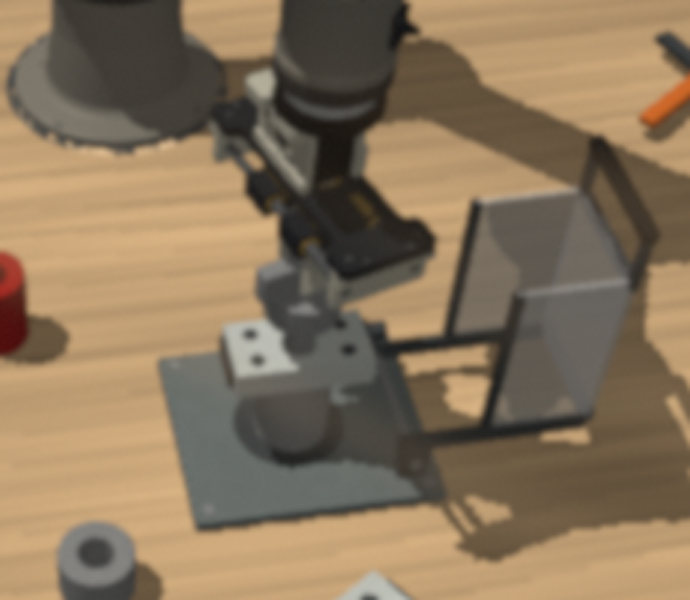

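```bash
python3 -m creep '[{"tx":0,"ty":0.23,"tz":0.1,"wx":0,"wy":0,"wz":0,"gripper":1},{"tx":0.5,"ty":0.23,"tz":0.1,"wx":0,"wy":0,"wz":0,"gripper":1},{"tx":1.5,"ty":0.23,"tz":0.1,"wx":0,"wy":0,"wz":0,"gripper":1},{"tx":2,"ty":0.23,"tz":0.1,"wx":0,"wy":0,"wz":0,"gripper":1},{"tx":2.5,"ty":0.23,"tz":0.1,"wx":0,"wy":0,"wz":0,"gripper":1},{"tx":3,"ty":0.23,"tz":0.1,"wx":0,"wy":0,"wz":0,"gripper":1},{"tx":3,"ty":0.23,"tz":0.1,"wx":0,"wy":0,"wz":0,"gripper":1}]';python3 g.py 491.2 63.8 143
```

```text
time: 17.72
tool_pos: [490.9, 64.3, 149.8]
tcp_rot: [2.802, 1.569, 3.077]
contact_force: [0.4, 0.3, -3.9]
grip_width: 15.7
t 17.72 pos [490.9  64.3 149.8] R [[-0.002, -0.271, 0.963], [0.0, 0.963, 0.271], [-1.0, 0.001, -0.002]] jawyaw 15.7 j [-0.02  0.37  1.72  0.    1.06 -0.3 ] F [ 0.4  0.3 -3.9] w 15.7
shift cm [ 0.68 -0.06  0.01] rotvec [-0.    -0.002 -0.001]
```

```bash
python3 -m creep '[{"tx":0.3,"ty":0,"tz":0,"wx":0,"wy":0,"wz":0,"gripper":1},{"tx":0.6,"ty":0,"tz":0,"wx":0,"wy":0,"wz":0,"gripper":1},{"tx":0.7,"ty":0,"tz":0,"wx":0,"wy":0,"wz":0,"gripper":1},{"tx":0.7,"ty":0,"tz":0,"wx":0,"wy":0,"wz":0,"gripper":1}]';python3 g.py 491.2 63.8 143;python3 -m creep '[{"tx":0,"ty":0,"tz":0,"wx":0,"wy":0,"wz":0,"gripper":0.7},{"tx":0,"ty":0,"tz":0,"wx":0,"wy":0,"wz":0,"gripper":0.3},{"tx":0,"ty":0,"tz":0,"wx":0,"wy":0,"wz":0,"gripper":0},{"tx":0,"ty":0,"tz":0,"wx":0,"wy":0,"wz":0,"gripper":0},{"tx":0,"ty":0,"tz":0,"wx":0,"wy":0,"wz":0,"gripper":0},{"tx":0,"ty":0,"tz":0,"wx":0,"wy":0,"wz":0,"gripper":0}]';python3 -m creep '[{"tx":-3,"ty":0,"tz":0,"wx":0,"wy":0,"wz":0,"gripper":0},{"tx":-7,"ty":0,"tz":0,"wx":0,"wy":0,"wz":0,"gripper":0},{"tx":-10,"ty":0,"tz":0,"wx":0,"wy":0,"wz":0,"gripper":0},{"tx":-12,"ty":0,"tz":-4,"wx":-0.12,"wy":0,"wz":0,"gripper":0},{"tx":-14,"ty":0,"tz":-8,"wx":-0.24,"wy":0,"wz":0,"gripper":0},{"tx":-16,"ty":0,"tz":-12,"wx":-0.36,"wy":0,"wz":0,"gripper":0},{"tx":-17,"ty":0,"tz":-15,"wx":-0.48,"wy":0,"wz":0,"gripper":0},{"tx":-17,"ty":0,"tz":-15,"wx":-0.6,"wy":0,"wz":0,"gripper":0}]';python3 - <<'E'
from h import *
c=cap('scene','s10')
cv2.imwrite('pics/s10z.png',cv2.resize(c['frame'][80:280,250:480,::-1],None,fx=3,fy=3,interpolation=cv2.INTER_CUBIC))
c=cap('top','t10')
cv2.imwrite('pics/t10.png',c['frame'][:,:,::-1])
for n in('s10','t10'):
    P=cloud(load(n)).reshape(-1,3)
    s=P[(P[:,2]>160)&(P[:,2]<185)&(np.hypot(P[:,0]-491,P[:,1]-64)<50)]
    if len(s):print(n,len(s),np.median(s[:,2]),cv2.minAreaRect(s[:,:2].astype(np.float32)))
    h=P[(P[:,2]>235)&(abs(P[:,0]-495)<70)&(P[:,1]>260)&(P[:,1]<320)];print(len(h),np.median(h,0),h[:,2].max())
E
python3 g.py 493 294 300 90
```

```text
time: 18.05
tool_pos: [491.4, 64.5, 143.7]
tcp_rot: [2.496, 1.57, 2.771]
contact_force: [-0.7, 0.1, -3.6]
grip_width: 15.9
t 18.05 pos [491.4  64.5 143.7] R [[-0.0, -0.272, 0.962], [0.0, 0.962, 0.272], [-1.0, 0.0, -0.0]] jawyaw 15.8 j [-0.02  0.38  1.73  0.    1.04 -0.3 ] F [-0.7  0.1 -3.6] w 15.9
shift cm [ 0.07 -0.07 -0.04] rotvec [-0. -0. -0.]
time: 18.55
tool_pos: [491.7, 64.5, 144.1]
tcp_rot: [-0.187, 1.57, 0.088]
contact_force: [1.2, -0.3, -1.0]
grip_width: 43.7
time: 19.22
tool_pos: [343.2, 23.1, 317.0]
tcp_rot: [-1.207, 1.566, -0.326]
contact_force: [1.3, 0.7, 0.3]
grip_width: 45.9
s10 238 166.4970436662519 ((493.5280456542969, 65.0036392211914), (19.03704071044922, 81.43930053710938), 16.663541793823242)
270 [499.9898895  290.37410734 243.55566456] 249.27118872367237
t10 249 168.02497236082309 ((493.0389404296875, 67.23015594482422), (16.26018714904785, 79.42855834960938), 15.74389362335205)
364 [493.38140751 293.81270178 245.2181066 ] 252.38123433976057
t 19.32 pos [346.7  23.5 315.1] R [[0.004, -0.768, 0.641], [-0.0, 0.641, 0.768], [-1.0, -0.003, 0.002]] jawyaw 50.1 j [-0.15 -0.06  1.76  0.    1.44 -1.03] F [ 1.  -0.9  0. ] w 46.1
shift cm [ 1.55  6.1  30.14] rotvec [-0.696  0.001  0.004]
```

View pics/s10z.png

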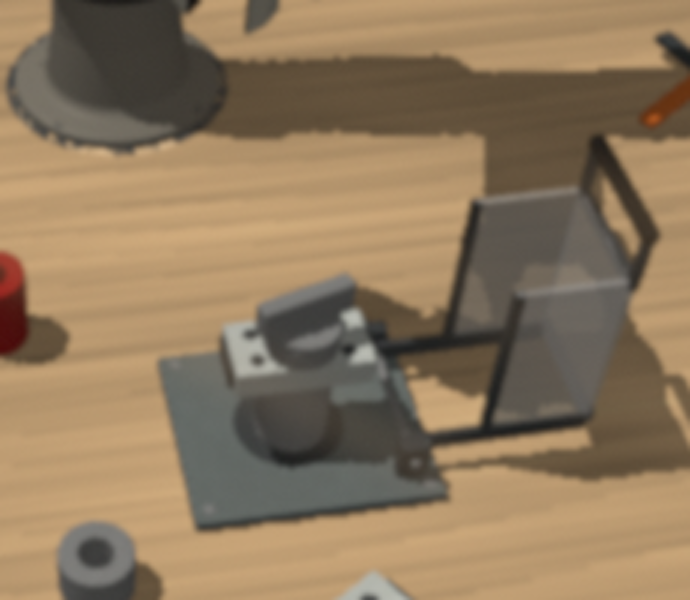

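View pics/t10.png

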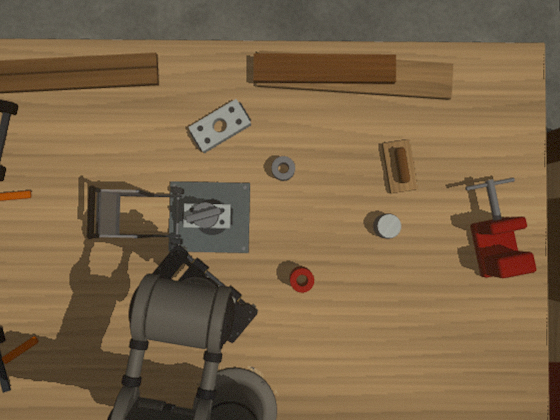

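The cap is seated: its top is at 167–168 mm against an expected 168, and its axis is about 2 mm off. The bystanders are unmoved in the top view. The guard is still open at about 1.55 rad with the bar at roughly (494, 290.5, 241). I'll straddle the bar with the jaws along y.

```bash
python3 -m creep '[{"tx":1,"ty":0.7,"tz":3.5,"wx":-0.12,"wy":0,"wz":0,"gripper":0.2},{"tx":1,"ty":1.5,"tz":7,"wx":-0.24,"wy":0,"wz":0,"gripper":0.2},{"tx":1,"ty":2.3,"tz":11,"wx":-0.36,"wy":0,"wz":0,"gripper":0.2},{"tx":1,"ty":3.1,"tz":15,"wx":-0.48,"wy":0,"wz":0,"gripper":0.2},{"tx":1,"ty":3.9,"tz":19,"wx":-0.6,"wy":0,"wz":0,"gripper":0.2},{"tx":1,"ty":4.7,"tz":23,"wx":-0.7,"wy":0,"wz":0,"gripper":0.2},{"tx":1,"ty":5.5,"tz":27,"wx":-0.7,"wy":0,"wz":0,"gripper":0.2},{"tx":1,"ty":6,"tz":29.9,"wx":-0.7,"wy":0,"wz":0,"gripper":0.2}]';python3 g.py 493 290.5 300 90
```

```text
time: 19.98
tool_pos: [493.9, 295.5, 301.7]
tcp_rot: [1.55, 1.569, 3.123]
contact_force: [0.6, -0.4, -0.3]
grip_width: 36.8
t 19.98 pos [493.9 295.5 301.7] R [[-0.002, -1.0, -0.002], [0.0, -0.002, 1.0], [-1.0, 0.002, 0.0]] jawyaw 90.1 j [ 0.41  0.4   1.24  0.    1.51 -1.17] F [ 0.6 -0.4 -0.3] w 36.8
shift cm [ 0.17  0.09 -0.49] rotvec [ 0.002  0.    -0.002]
```

```bash
python3 -m creep '[{"tx":0,"ty":0.1,"tz":-0.5,"wx":0,"wy":0,"wz":0,"gripper":0.2},{"tx":1.5,"ty":0.1,"tz":-0.5,"wx":0,"wy":0,"wz":0,"gripper":0.2},{"tx":3,"ty":0.1,"tz":-0.5,"wx":0,"wy":0,"wz":0,"gripper":0.2},{"tx":3.5,"ty":0.1,"tz":-0.5,"wx":0,"wy":0,"wz":0,"gripper":0.2},{"tx":3.5,"ty":0.1,"tz":-0.5,"wx":0,"wy":0,"wz":0,"gripper":0.2},{"tx":3.5,"ty":0.1,"tz":-0.5,"wx":0,"wy":0,"wz":0,"gripper":0.2}]';python3 - <<'E'
from h import *
cap('wrist','w11');c=cap('scene','s11')
cv2.imwrite('pics/s11z.png',cv2.resize(c['frame'][30:250,300:500,::-1],None,fx=3,fy=2.7,interpolation=cv2.INTER_CUBIC))
E
python3 g.py 493 290.5 223 90
```

```text
time: 20.48
tool_pos: [492.0, 286.8, 268.6]
tcp_rot: [1.799, 1.57, -2.911]
contact_force: [0.8, -1.1, 0.4]
grip_width: 36.6
t 20.58 pos [492.2 286.9 269.6] R [[0.001, -1.0, -0.003], [0.001, -0.003, 1.0], [-1.0, -0.001, 0.001]] jawyaw 90.2 j [ 0.39  0.4   1.32  0.    1.42 -1.18] F [0.1 0.2 0.8] w 36.8
shift cm [ 4.66 -0.07  0.36] rotvec [0.003 0.001 0.001]
```

View pics/w11.png

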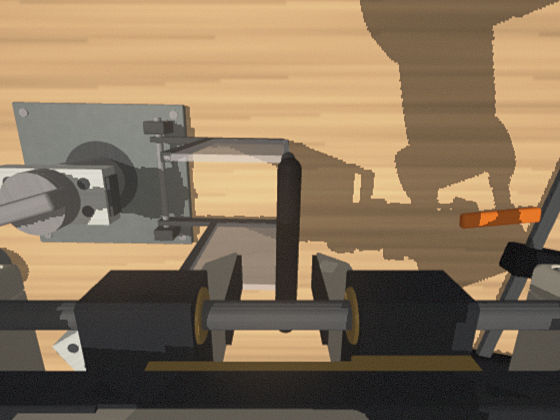

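View pics/s11z.png

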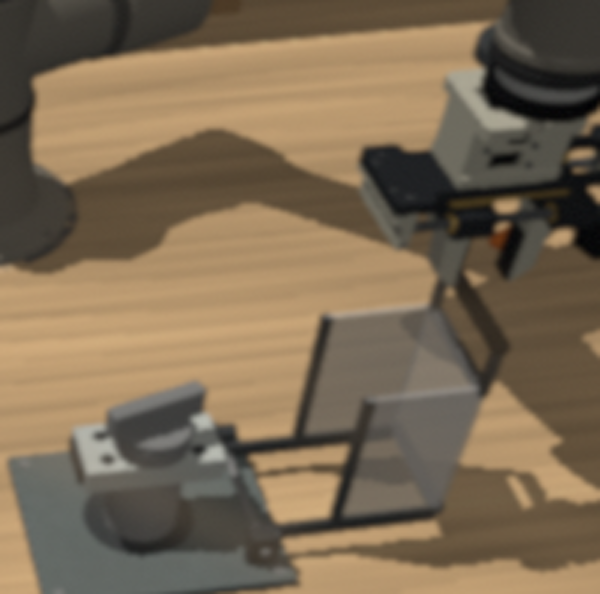

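Through the wrist camera the bar (288,240) lies between the fingers (240–313), slightly towards +y. I'll shift +4 mm, go down and narrow the jaws.

```bash
python3 -m creep '[{"tx":0,"ty":-0.1,"tz":0.4,"wx":0,"wy":0,"wz":0,"gripper":0.2},{"tx":1.5,"ty":-0.1,"tz":0.4,"wx":0,"wy":0,"wz":0,"gripper":0.2},{"tx":3,"ty":-0.1,"tz":0.4,"wx":0,"wy":0,"wz":0,"gripper":0.2},{"tx":4.3,"ty":-0.1,"tz":0.4,"wx":0,"wy":0,"wz":0,"gripper":0.2},{"tx":4.6,"ty":-0.1,"tz":0.4,"wx":0,"wy":0,"wz":0,"gripper":0.2},{"tx":4.6,"ty":-0.1,"tz":0.4,"wx":0,"wy":0,"wz":0,"gripper":0.4},{"tx":4.6,"ty":-0.1,"tz":0.4,"wx":0,"wy":0,"wz":0,"gripper":0.45},{"tx":4.6,"ty":-0.1,"tz":0.4,"wx":0,"wy":0,"wz":0,"gripper":0.45}]';python3 - <<'E'
from h import *
cap('wrist','w12');c=cap('scene','s12')
cv2.imwrite('pics/s12z.png',cv2.resize(c['frame'][30:250,300:500,::-1],None,fx=3,fy=2.7,interpolation=cv2.INTER_CUBIC))
E
python3 g.py 493 290.5 223 90
python3 - <<'E'
import numpy as np
for a in np.arange(1.55,-0.01,-0.1):
    f=.625+a;print(round(a,2),(149-252.8*np.cos(f)).round(1),(32+252.8*np.sin(f)).round(1))
E
```

```text
time: 21.25
tool_pos: [493.3, 291.0, 224.1]
tcp_rot: [-1.155, 1.569, 0.42]
contact_force: [-0.4, -0.0, -0.2]
grip_width: 25.9
t 21.35 pos [493.2 290.9 223.9] R [[0.002, -1.0, -0.004], [0.001, -0.004, 1.0], [-1.0, -0.002, 0.001]] jawyaw 90.2 j [ 0.4   0.43  1.4   0.    1.31 -1.18] F [ 0.1  0.8 -0.4] w 25.3
shift cm [ 0.09  0.02 -0.04] rotvec [0.004 0.001 0.002]
1.55 292.6 240.0
1.45 271.1 253.3
1.35 248.4 264.4
1.25 224.7 273.2
1.15 200.3 279.5
1.05 175.3 283.4
0.95 150.1 284.8
0.85 124.8 283.6
0.75 99.8 280.0
0.65 75.3 273.8
0.55 51.5 265.3
0.45 28.7 254.4
0.35 7.1 241.2
0.25 -13.0 226.0
0.15 -31.6 208.9
0.05 -48.4 190.0
```

View pics/w12.png

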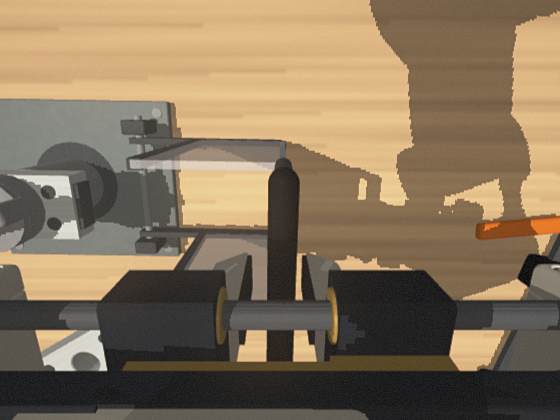

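View pics/s12z.png

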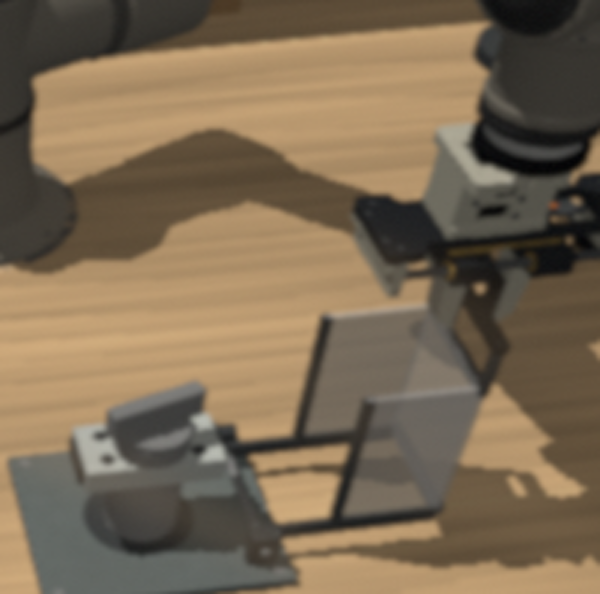

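```bash
python3 -m creep '[{"tx":-0.4,"ty":0,"tz":-1,"wx":0,"wy":0,"wz":0,"gripper":0.45},{"tx":-1.2,"ty":0,"tz":-2.6,"wx":0,"wy":0,"wz":0,"gripper":0.45},{"tx":-2.3,"ty":0,"tz":-4.8,"wx":0,"wy":0,"wz":0,"gripper":0.45},{"tx":-3.2,"ty":0,"tz":-7.2,"wx":0,"wy":0,"wz":0,"gripper":0.45},{"tx":-3.9,"ty":0,"tz":-9.6,"wx":0,"wy":0,"wz":0,"gripper":0.45},{"tx":-4.2,"ty":0,"tz":-12.1,"wx":0,"wy":0,"wz":0,"gripper":0.45},{"tx":-4.4,"ty":0,"tz":-14.6,"wx":0,"wy":0,"wz":0,"gripper":0.45},{"tx":-4.3,"ty":0,"tz":-17.2,"wx":0,"wy":0,"wz":0,"gripper":0.45}]';python3 - <<'E'
from h import *
cap('wrist','w13');c=cap('scene','s13')
cv2.imwrite('pics/s13z.png',cv2.resize(c['frame'][30:250,250:500,::-1],None,fx=2.8,fy=2.7,interpolation=cv2.INTER_CUBIC))
E
python3 g.py 493 119 266 90
```

```text
time: 22.02
tool_pos: [493.6, 118.3, 267.6]
tcp_rot: [-0.99, 1.567, 0.585]
contact_force: [0.5, 3.4, 2.7]
grip_width: 25.1
t 22.12 pos [493.6 115.7 266.8] R [[0.001, -1.0, -0.001], [-0.001, -0.001, 1.0], [-1.0, -0.001, -0.001]] jawyaw 90.0 j [ 0.08  0.28  1.5  -0.    1.36 -1.49] F [-0.2  0.2  0.2] w 25.3
shift cm [0.08 0.06 0.33] rotvec [ 0.001 -0.001  0.001]
```

View pics/s13z.png

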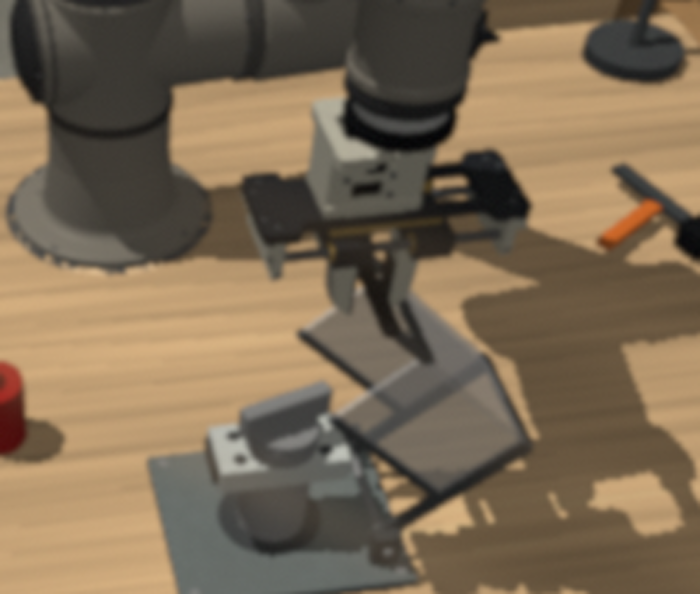

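View pics/w13.png

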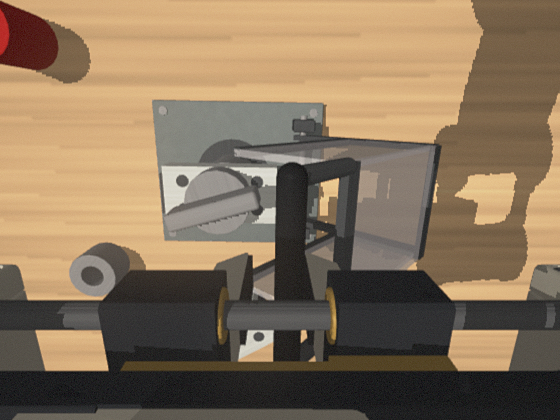

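The cage works: the guard is at about 0.84 rad with small forces and the bar is between the fingers. Continuing along the arc.

```bash
python3 -m creep '[{"tx":0.2,"ty":0,"tz":-1.5,"wx":0,"wy":0,"wz":0,"gripper":0.45},{"tx":0.6,"ty":0,"tz":-3.2,"wx":0,"wy":0,"wz":0,"gripper":0.45},{"tx":1.3,"ty":0,"tz":-5.5,"wx":0,"wy":0,"wz":0,"gripper":0.45},{"tx":2.2,"ty":0,"tz":-7.8,"wx":0,"wy":0,"wz":0,"gripper":0.45},{"tx":3.3,"ty":0,"tz":-9.9,"wx":0,"wy":0,"wz":0,"gripper":0.45},{"tx":4.5,"ty":0,"tz":-11.7,"wx":0,"wy":0,"wz":0,"gripper":0.45},{"tx":5.7,"ty":0,"tz":-13.3,"wx":0,"wy":0,"wz":0,"gripper":0.45},{"tx":6.5,"ty":0,"tz":-14.3,"wx":0,"wy":0,"wz":0,"gripper":0.45}]';python3 - <<'E'
from h import *
cap('wrist','w14');c=cap('scene','s14')
cv2.imwrite('pics/s14z.png',cv2.resize(c['frame'][30:250,250:500,::-1],None,fx=2.8,fy=2.7,interpolation=cv2.INTER_CUBIC))
E
python3 g.py 493 -56 165 90
```

```text
time: 22.78
tool_pos: [493.9, -24.9, 200.2]
tcp_rot: [0.558, 1.57, 2.132]
contact_force: [-0.9, 1.5, 2.2]
grip_width: 25.6
t 22.88 pos [493.5 -24.9 199.9] R [[-0.002, -1.0, -0.003], [0.0, -0.003, 1.0], [-1.0, 0.002, 0.0]] jawyaw 90.1 j [-0.21  0.31  1.65 -0.    1.18 -1.78] F [-0.5  1.4  1.1] w 25.2
shift cm [ 3.49  0.05 -3.11] rotvec [ 0.003  0.    -0.002]
```

View pics/s14z.png

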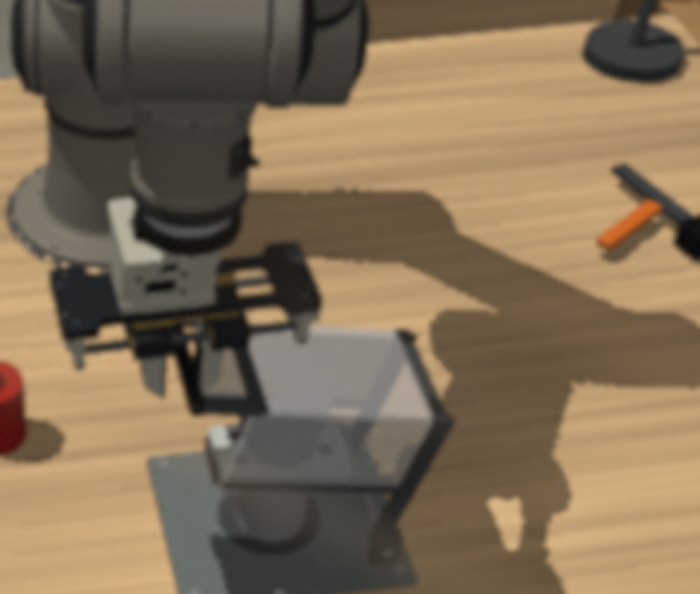

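View pics/w14.png

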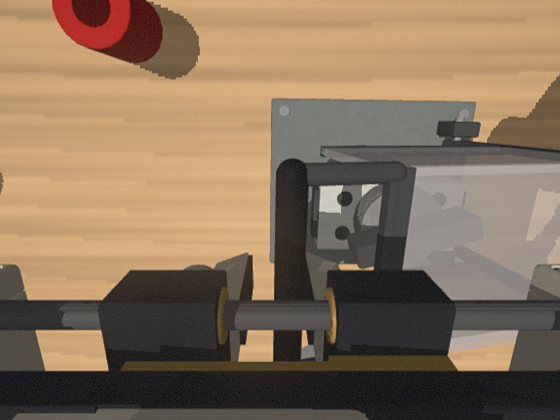

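```bash
python3 -m creep '[{"tx":0.5,"ty":0,"tz":-0.6,"wx":0,"wy":0,"wz":0,"gripper":0.45},{"tx":1.1,"ty":0,"tz":-1.2,"wx":0,"wy":0,"wz":0,"gripper":0.45},{"tx":1.7,"ty":0,"tz":-1.8,"wx":0,"wy":0,"wz":0,"gripper":0.45},{"tx":2.3,"ty":0,"tz":-2.3,"wx":0,"wy":0,"wz":0,"gripper":0.45},{"tx":2.9,"ty":0,"tz":-2.8,"wx":0,"wy":0,"wz":0,"gripper":0.45},{"tx":3.4,"ty":0,"tz":-3.2,"wx":0,"wy":0,"wz":0,"gripper":0.45},{"tx":3.6,"ty":0,"tz":-3.4,"wx":0,"wy":0,"wz":0,"gripper":0.45},{"tx":3.6,"ty":0,"tz":-3.5,"wx":0,"wy":0,"wz":0,"gripper":0.45}]';python3 g.py 493 -61.6 165 90
```

```text
time: 23.55
tool_pos: [493.8, -58.9, 163.9]
tcp_rot: [0.684, 1.569, 2.258]
contact_force: [1.7, 6.5, -4.3]
grip_width: 25.4
t 23.55 pos [493.8 -58.9 163.9] R [[-0.001, -1.0, -0.003], [0.002, -0.003, 1.0], [-1.0, 0.001, 0.002]] jawyaw 90.2 j [-0.27  0.36  1.69  0.    1.1  -1.85] F [ 1.7  6.5 -4.3] w 25.4
shift cm [-0.11  0.08 -0.26] rotvec [ 0.003  0.002 -0.001]
```

```bash
python3 -m creep '[{"tx":0.1,"ty":0,"tz":-0.2,"wx":0,"wy":0,"wz":0,"gripper":0.45},{"tx":0.2,"ty":0,"tz":-0.35,"wx":0,"wy":0,"wz":0,"gripper":0.45},{"tx":0.2,"ty":0,"tz":-0.4,"wx":0,"wy":0,"wz":0,"gripper":0.45},{"tx":0.2,"ty":0,"tz":-0.4,"wx":0,"wy":0,"wz":0,"gripper":0.45}]';python3 - <<'E'
from h import *
cap('wrist','w15');c=cap('scene','s15')
cv2.imwrite('pics/s15z.png',cv2.resize(c['frame'][30:250,250:500,::-1],None,fx=2.8,fy=2.7,interpolation=cv2.INTER_CUBIC))
E
python3 g.py 493 -61.6 165 90
```

```text
time: 23.88
tool_pos: [493.6, -62.2, 162.2]
tcp_rot: [0.697, 1.568, 2.272]
contact_force: [-0.5, 5.9, -3.3]
grip_width: 25.1
t 23.98 pos [493.6 -62.2 162.3] R [[-0.002, -1.0, -0.004], [0.002, -0.004, 1.0], [-1.0, 0.002, 0.002]] jawyaw 90.2 j [-0.28  0.36  1.69  0.    1.09 -1.86] F [ 0.3  5.  -3.9] w 25.2
shift cm [-0.27  0.06  0.06] rotvec [ 0.004  0.002 -0.002]
```

View pics/s15z.png

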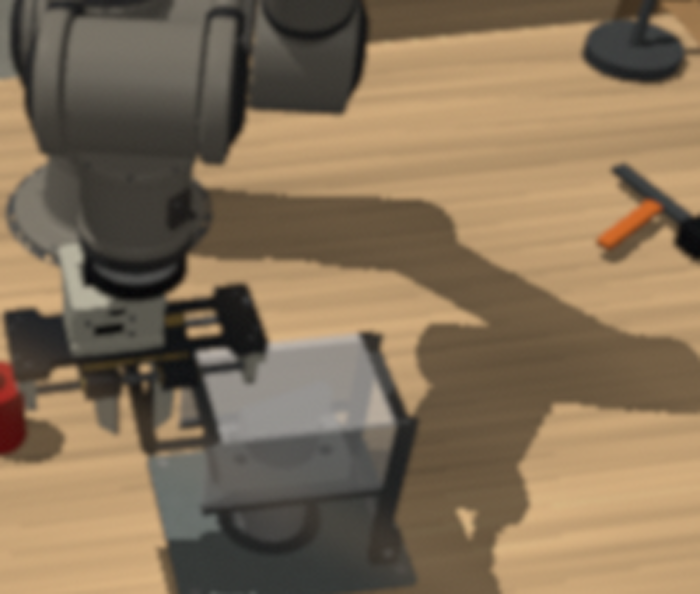

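View pics/w15.png

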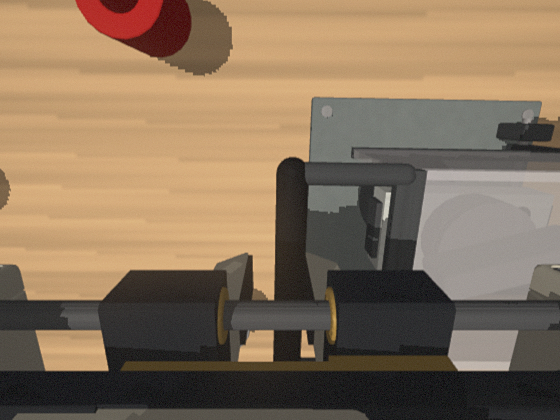

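```bash
python3 -m creep '[{"tx":0.1,"ty":0,"tz":-0.15,"wx":0,"wy":0,"wz":0,"gripper":0.45},{"tx":0.2,"ty":0,"tz":-0.3,"wx":0,"wy":0,"wz":0,"gripper":0.45},{"tx":0.2,"ty":0,"tz":-0.3,"wx":0,"wy":0,"wz":0,"gripper":0.45}]';python3 g.py 493 -61.6 165 90
```

```text
time: 24.23
tool_pos: [493.7, -62.7, 161.5]
tcp_rot: [0.129, 1.564, 1.704]
contact_force: [-2.6, 17.4, 8.0]
grip_width: 25.3
t 24.23 pos [493.7 -62.7 161.5] R [[-0.001, -1.0, -0.004], [0.006, -0.004, 1.0], [-1.0, 0.001, 0.006]] jawyaw 90.2 j [-0.28  0.36  1.69  0.01  1.09 -1.86] F [-2.6 17.4  8. ] w 25.3
shift cm [-0.35  0.07  0.11] rotvec [ 0.004  0.006 -0.001]
```

The force jumped to 17 N with no travel, so the guard is on its stop. I'll back off to mid-cage and lift clear.

```bash
python3 -m creep '[{"tx":0,"ty":0,"tz":0.4,"wx":0,"wy":0,"wz":0,"gripper":0.45},{"tx":0,"ty":0,"tz":0.75,"wx":0,"wy":0,"wz":0,"gripper":0.42},{"tx":0,"ty":0,"tz":0.75,"wx":0,"wy":0,"wz":0,"gripper":0.4},{"tx":0,"ty":0,"tz":0.75,"wx":0,"wy":0,"wz":0,"gripper":0.4}]';python3 - <<'E'
from h import *
cap('wrist','w16')
E
python3 g.py 493 -57 230 90
```

```text
time: 24.57
tool_pos: [494.3, -59.0, 160.9]
tcp_rot: [-2.739, 1.57, -1.164]
contact_force: [-0.1, -0.4, 0.0]
grip_width: 27.7
t 24.62 pos [494.3 -59.1 160.9] R [[0.0, -1.0, -0.004], [-0.0, -0.004, 1.0], [-1.0, -0.0, -0.0]] jawyaw 90.2 j [-0.27  0.36  1.7  -0.    1.09 -1.85] F [-0.2  0.5 -0.4] w 27.5
shift cm [-6.91  0.13  0.2 ] rotvec [ 0.004 -0.     0.   ]
```

View pics/w16.png

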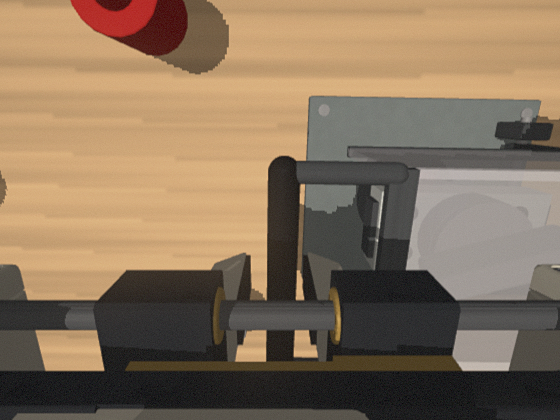

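The bar (283,240) is free between the fingers and the contact force is about 0. Lifting straight up, then back away.

```bash
python3 -m creep '[{"tx":-1.5,"ty":0,"tz":0,"wx":0,"wy":0,"wz":0,"gripper":0.4},{"tx":-4,"ty":0,"tz":0,"wx":0,"wy":0,"wz":0,"gripper":0.4},{"tx":-8,"ty":0,"tz":0,"wx":0,"wy":0,"wz":0,"gripper":0.4},{"tx":-11,"ty":3,"tz":0,"wx":0,"wy":0,"wz":0,"gripper":0.4},{"tx":-13,"ty":6,"tz":-2,"wx":0,"wy":0,"wz":0,"gripper":0.4},{"tx":-13,"ty":9,"tz":-5,"wx":0,"wy":0,"wz":0,"gripper":0.4},{"tx":-13,"ty":12,"tz":-8,"wx":0,"wy":0,"wz":0,"gripper":0.4},{"tx":-13,"ty":12,"tz":-8,"wx":0,"wy":0,"wz":0,"gripper":0.4}]';python3 - <<'E'
from h import *
c=cap('scene','s17')
cv2.imwrite('pics/s17z.png',cv2.resize(c['frame'][80:300,200:450,::-1],None,fx=2.8,fy=2.7,interpolation=cv2.INTER_CUBIC))
c=cap('top','t17')
def seg(P,x,y,r,lo,hi):
    s=P[(P[:,2]>lo)&(P[:,2]<hi)&(np.hypot(P[:,0]-x,P[:,1]-y)<r)]
    return (len(s),s.min(0).round(1),s.max(0).round(1),np.median(s,0).round(1)) if len(s) else None
for n in('s17','t17','t10'):
    P=cloud(load(n)).reshape(-1,3)
    b=P[(P[:,2]>165)&(P[:,2]<200)&(abs(P[:,0]-490)<55)&(P[:,1]<-40)&(P[:,1]>-80)]
    if len(b):print(n,'bar',len(b),b.min(0),b.max(0),np.median(b,0))
    b=P[(P[:,2]>165)&(P[:,2]<200)&(abs(P[:,0]-490)<40)&(P[:,1]<130)&(P[:,1]>0)]
    if len(b):print(n,'roof',np.polyfit(b[:,1],b[:,2],1),np.median(b,0))
    for nm,x,y,r,lo,hi in(('short',616,-115,40,38,52),('tin',473,-378,42,48,62),('push',625,-412,60,48,62)):print(n,nm,seg(P,x,y,r,lo,hi))
E
python3 g.py
```

```text
time: 25.28
tool_pos: [370.8, -143.2, 291.4]
tcp_rot: [2.852, 1.568, -1.861]
contact_force: [1.3, -0.6, 0.8]
grip_width: 27.5
s17 bar 271 [435.00436205 -63.6192446  173.68478495] [544.59884662 -40.21384924 190.15839199] [494.9578398  -56.03062964 184.70053272]
s17 roof [-1.32600885e-03  1.81520524e+02] [491.3733503   64.87308576 181.43583439]
s17 short (396, array([ 584.6, -146. ,   38.1]), array([645.5, -87.7,  50.9]), array([ 617.7, -116.4,   44.3]))
s17 tin (388, array([ 441.2, -408.6,   48.1]), array([ 502. , -351.5,   59.2]), array([ 473.2, -379.9,   54.3]))
s17 push (356, array([ 581.9, -430.8,   48. ]), array([ 669.3, -399. ,   58.4]), array([ 628.2, -414.2,   53.4]))
t17 bar 334 [435.36302301 -61.29492801 176.53699386] [544.95360316 -40.88470316 194.03482364] [490.08776976 -53.16193418 185.7845806 ]
t17 roof [-4.68285914e-05  1.82551607e+02] [490.09454771  63.94943314 182.61157792]
t17 short (353, array([ 586.1, -143.1,   38. ]), array([643.8, -85.3,  52. ]), array([ 615.6, -115.2,   45.2]))
t17 tin (444, array([ 442.7, -407.1,   48.1]), array([ 499.9, -347.8,   61.3]), array([ 472.4, -377.2,   55. ]))
t17 push (309, array([ 581.9, -430.1,   48. ]), array([ 667.7, -395.1,   61.7]), array([ 624.2, -411.7,   54.1]))
t10 roof [-3.55956249e-03  1.68945812e+02] [492.99357166  66.18344581 168.53298793]
t10 short (348, array([ 586.1, -143.1,   38. ]), array([643.8, -85.3,  51.8]), array([ 615.7, -114.2,   44.8]))
t10 tin (446, array([ 442.6, -407.1,   48. ]), array([ 502.3, -347.6,   61.9]), array([ 472.3, -376.9,   55. ]))
t10 push (309, array([ 582.1, -429.5,   48. ]), array([ 667.8, -393.9,   61.1]), array([ 624.6, -411.9,   53.7]))
t 25.38 pos [ 373.8 -140.6  291.2] R [[0.001, -1.0, 0.0], [-0.001, 0.0, 1.0], [-1.0, -0.001, -0.001]] jawyaw 90.0 j [-0.55  0.06  1.71  0.    1.38 -2.12] F [ 0.2 -0.1 -0.6] w 27.4
```

View pics/s17z.png

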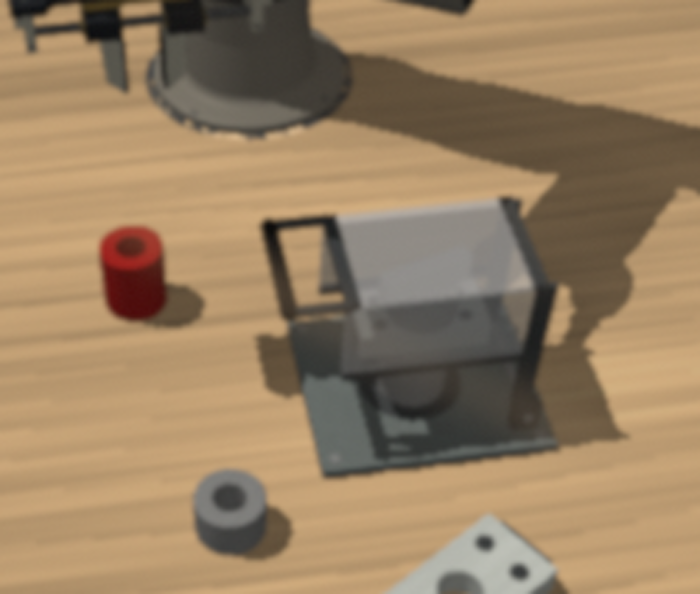

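View pics/t17.png

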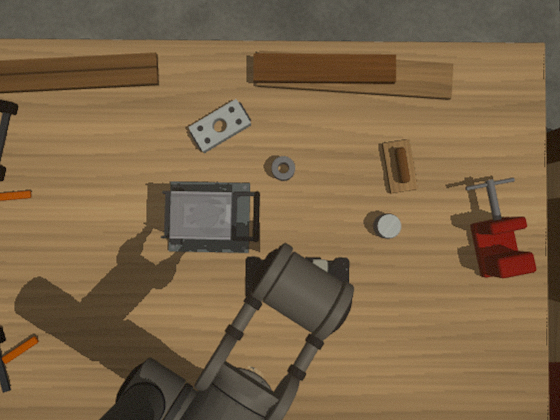

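The guard is shut: the roof slope is about 0, the roof is at 181–182 mm, the bar centre is at about 180 mm, and the robot is clear. Handing in.

```bash
python3 -m creep '[{"tx":0,"ty":0,"tz":0,"wx":0,"wy":0,"wz":0,"gripper":0.4},{"tx":0,"ty":0,"tz":0,"wx":0,"wy":0,"wz":0,"gripper":0.4}]'
python3 - <<'E'
from plant import *
print(close_job())
E
```

```text
time: 25.55
tool_pos: [375.2, -138.8, 290.7]
tcp_rot: [-0.158, 1.57, 1.418]
contact_force: [-0.5, 0.0, 1.1]
grip_width: 27.5
the job is handed in; nothing more can be done
None
```

The shaper is set up and the job is handed in at about 25.6 s; the hand-in gave no verdict. I put the tall collar, the smaller cutter block and the cap on the spindle in that order. I then led the guard shut by its handle bar, held loosely between the fingers, and let go.

**Stack:** Before the guard closed, the collar top measured about 87 mm, the block top 112 mm and the cap top 167–168 mm, which are the seated heights. The block's long side was at 89° in the world, parallel to the guard's walls. Collar and block were about 1–2 mm off the spindle axis, and the cap about 2–3 mm. I did not re-measure the cap through the closed guard; the block is only visible faintly under it.

**Guard:** It came down at about 1.2 rad/s and met its stop with a 17 N push. After letting go, the roof slope was about 0, the roof was at 181–182 mm and the bar about 180 mm up. The robot was well clear, with no contact force.

**Bystanders:** The short collar, tin and push block showed no movement beyond about 1 mm of camera noise.

**Disagreements:** The cameras differed by 2–3 mm in y, and by up to 5 mm for the wrist camera. I corrected for this using the position of the gripped collar. My first move was refused because every row must list all seven fields, and nothing moved.

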